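Tighten the filter cap with the click wrench

TASK

Set the torque wrench fully down over the bar on the filter station's cap and push its handle clockwise (seen from above) until the cap is tight and the handle's breakaway joint gives. Stop as soon as you are sure it has given: do not bend the handle on to its stop or twist the port ring under the cap. Leave the wrench sitting on the cap with its handle bent, let go of it, and leave the other things on the bench alone.

Things in the scene. Friction and masses are not known exactly. Their poses are not given: they have to be found in the camera images.
- wrench: (all sizes in mm) loose dark steel break-over torque wrench, 0.53 kg, 216 from head centre to grip end, lying on its flat underside. Origin: centre of the head's underside; x along the straight handle, z up. The head is a block 66 (x) x 44 (y) x 24 high; in its underside, at the origin, a slot 44 (x) x 14 (y), 17 deep, edges bevelled 2. It balances by itself on bench and cap
- post (a point): middle of the square steel post on top of the wrench's head, 41 above the head's underside, straight over its centre; axes as the wrench. The post is 26 x 26 and 34 high (24 to 58 above the underside): pick the wrench up by it. The centre of mass lies 21 from it towards the handle
- wrench_handle (a joint): breakaway knuckle, a vertical hinge 46 from the head's centre along x. 0 = straight; grows as the handle bends clockwise (from above) against the head. Rigid up to 0.75 N m at the knuckle (6 to 7 N square to the handle at mid-grip), then it gives at that same load and stays where it is left, no spring back. Dead stop at 0.42 rad
- grip (a point): middle of the wrench's black rubber grip, on the handle's axis, 115 from the knuckle (161 from the head's centre when straight), 12 above the head's underside. The round grip is 20 thick and 100 long, the bar inside of it 12 thick. x outward along the handle
- bar_mid (a point): centre of the flat top of the filter station's round steel screw cap, on its turning axis, 58 above the bench; cap 68 across. x along the bar that stands across the cap: 40 long (x), 10 thick (y), 14 high, upper edges rounded 5. It enters the wrench's slot with 2 to spare on each side, either way round; fully seated, the head lies flat on the cap
- bar_end (a point): one end of that bar, 20 from the axis, at the cap's top face; x outward along the bar. The cap tightens clockwise (from above), first against a light drag (0.22 N m) through a turn that is unmarked and differs from start to start (about 0.3 to 0.75 rad), then stops dead
- port_lug (a point): outer end of the small lug on the side of the aluminium port ring under the cap (ring 76 across, 10 high; lug end 46 from the cap's axis, 41 above the bench). The ring is only pressed into the housing and must not turn: it slips round at 2.0 N m (about 12 N at mid-grip)
- station: grey filter housing fixed to the bench, 120 x 120 foot, 36 high, with ring and cap in its middle; origin at the centre of its underside
- label_roll: bystander: roll of blank paper labels lying flat, 60 across, 28 high; origin at the centre of its underside
- dish: bystander: closed clear dish, 56 across, 14 high; origin at the centre of its underside
- stopper: bystander: black rubber stopper, 36 across at its top, 24 high; origin at the centre of its underside
- bottle: bystander: green glass bottle, 64 across, 150 high; origin at the centre of its underside
- jar: bystander: white jar, 60 across, 75 high; origin at the centre of its underside
- tip_box: bystander: white tip box, 85 x 120 x 50 high; origin at the centre of its underside
- carrier: bystander: black tube carrier, 50 x 140, 75 high; origin at the centre of its underside
Things that resemble listed ones, but are neither listed nor needed, are in the scene too. What is shaped like the station but orange or red is not meant.

How it is judged:
On the way, in this order (a step that is already met when the one before it is completed fails the run):
1. the wrench is fully seated on the cap's bar, handle still straight (horizontal distance between wrench and bar_mid below 0.006 m and z of wrench in the frame of bar_mid below 0.005 m and angle between wrench's own z axis and vertical below 0.12 rad and value of joint wrench_handle below 0.05 rad), for 0.2 s.
2. the cap has been turned by more than about 0.2 rad (bar end moved more than 4 mm) with the wrench seated (horizontal distance between wrench and bar_mid below 0.006 m and z of wrench in the frame of bar_mid below 0.005 m and angle between wrench's own z axis and vertical below 0.12 rad and distance of bar_end from where it was at the start of the episode above 0.004 m), for 0.1 s.
3. the breakaway joint has given by more than 0.10 rad with the wrench seated (horizontal distance between wrench and bar_mid below 0.006 m and z of wrench in the frame of bar_mid below 0.005 m and angle between wrench's own z axis and vertical below 0.12 rad and value of joint wrench_handle above 0.1 rad), for 0.2 s.
At the end, for the whole second after the job is handed in: The wrench rests fully seated on the cap (head's centre within 6 mm of the cap's axis, less than 5 mm above the cap's top, tilted less than 0.12 rad), still, its breakaway joint bent between 0.10 and 0.38 rad; the cap's bar end has moved more than 4 mm, the port ring's lug less than 3.5 mm (all of step 3 and value of joint wrench_handle below 0.38 rad and distance of bar_end from where it was at the start of the episode above 0.004 m and distance of port_lug from where it was at the start of the episode below 0.0035 m and linear speed of wrench below 0.02 m/s); the robot touches nothing.
It fails at once if the port ring is turned in the housing (its lug is moved by more than 3.5 mm): over-tightened (distance of port_lug from where it was at the start of the episode above 0.0035 m).
It fails at once if the handle is bent right up to its dead stop (beyond 0.39 rad) (value of joint wrench_handle above 0.39 rad).
It fails at once if the handle is bent by more than 0.06 rad while the wrench is off the cap (value of joint wrench_handle above 0.06 rad and horizontal distance between wrench and bar_mid above 0.02 m).
It fails at once if a bystander is moved by more than 25 mm (distance of any of label_roll, dish, stopper, bottle, jar, tip_box, carrier from where it was at the start of the episode above 0.025 m).
It also fails if it takes over 67 s, if anything falls off the work surface, if the arm or the gripper's body presses on something with over 40 N, if the wrist force passes 120 N, or if a joint passes its speed limit or range.

ROBOT

A 6-joint arm with a two-finger parallel gripper is mounted at the origin on the work surface. World frame = base frame: x ahead of the robot, y to its left, z up, the work surface at z = 0. Lengths are in m, angles in rad, forces in N, time in s.
With the tool pointing down it reaches from about 0.425 to 1.125 m from the base axis. Payload 14.9 kg.
Tool frame: the origin (TCP) lies at the very end of the fingers, on their centre line; the grasp point (between the pads) lies manip.hold_point_z behind it (manip.hold_point_z is the distance from the TCP to the grasp point, in m); z points along the fingers, y is the direction in which the jaws open and shut (so a half turn about z gives the same grasp; the last joint's range is limited). The gripper opens to 91 mm and grips with 3 to 60 N. Pads are 32 mm wide; open, the fingers measure 118 mm over their backs; the gripper's body (76 mm by 178 mm) begins 60 mm behind the grasp point.
Start: joints at [-1.345, 0.379, 1.734, -0, 1.028, -0.033], TCP at [0.179, -0.677, 0.214] pointing down, gripper open.
Joint ranges: [-2.77, 2.77], [-0.74, 2.19], [0, 2.66], [-1.06, 4.2], [0.31, 2.87], [-3.08, 3.08]. Speed limits (rad/s): [1.89, 1.89, 2.39, 3.14, 3.14, 3.14].

INTERFACE

Orientations are given as a unit quaternion [w, x, y, z].
In Python, from rig import manip gives the robot as it stands. The module is installed in compiled form; this text tells all that it offers.
- The arm moves only by the tool drive_tool, never from a script. Its argument "plan" is a list of rows, each a list of 4 numbers: the shift along the tool's x, y, z in cm, then the turn about the tool's z in degrees. A call has 1 to 5 rows; each row shifts and turns the commanded pose from where the row before left it, along the tool's axes as they then stand; what a row does not reach is not made up. A row lasts 1/10 s, in which the tool goes at most 50 mm and 8.59 degrees, less where a joint would pass 70% of its speed; a pose out of reach is approached as far as the arm can. A call is refused whole if a number of a shift passes 5 or a number of a turn 8.59, either way. A call with a gripper value outside its range is refused whole. "fingers" is the closure, from 0 (fully open) to 1 (shut), set as the call begins (left out, the last holds). The fingers move at their own pace and stop on an object; the grip force is fixed at half the most. Time passes only in rows, so rows that do not move let the fingers close. It gives the time, the measured TCP pose, the force and the opening at its end, in the units of the state.
- manip.state(): the state, without advancing time (a new reading comes with each control period).
- manip.camera(name): name is "side" or "top" or "wrist"; returns a dict with "frame" (384x512x3 uint8, blue, green, red), "fovy" (degrees; the focal length in pixels is half the picture's height over the tangent of half this angle, whatever the lens; pixels are square), "cx", "cy" (the principal point, pixels), "R" (3x3) and "t" (3): a world point X has camera coordinates R X + t. Camera axes: x right, y down, z forward; pixel columns grow to the right and rows downward; lengths in m; the calibration is good to about 2 mm. The wrist camera is an equidistant fisheye: a pixel r from the principal point sees the ray r / f radians off the axis. A picture is of the moment at which its call begins. There is no depth.
- manip.hand_in(): hands the job in, once; it reports no verdict.
Trained networks look in a picture, given as the dict that the camera call returned (one of the last four; its "shot" number tells which), for a name from the list of things; names that differ only in an ending like _2 or _b are one class to them, and where a whole thing is asked for, a point or a joint stands for the part that bears it (a point fixed in the world has none). Each returns a list of dicts, best first, with "p" (0 to 1); they miss things now and then, are a little off and sometimes report something else, mostly with a low value. They report only what shows in the picture. A call takes as long as a camera call. They do not tell look-alikes from the thing itself.
- manip.boxes_of(picture, label): "location" ([column, row] in pixels, amid what is visible of it).
- manip.pinpoint(picture, label): "location" ([column, row] in pixels: a listed point, or the origin of a listed thing).
The state is a dict: "t": time; "joint_positions": joint angles; "joint_vel": joint speeds; "joint_torque": joint torques, N m; "eef_pos": TCP position; "orientation": TCP orientation; "contact_force": force on the tool from outside, world axes, zero at the start; "wrist_torque": the same for the moment, N m; "finger_gap": opening from 0.0 (shut) to 1.0 (fully open).
Only numpy, scipy, OpenCV 4.12 (cv2) and the standard library are available. Lean on these libraries where they do the work, as an engineer would, in place of code of your own. Each camera call takes 0.05 s, during which the arm holds its last target.

## Working session

There is one attempt and no reset: what is moved stays moved. The work goes in short steps, Python scripts to look and compute and a tool call to move; the robot and the scene stay as the last step left them, time stands still between calls to the robot, and variables do not carry over. Pictures are saved under pics/ and viewed, and the job is handed in when it is done.

Besides the shell and the picture viewer there is one more tool, called after ">>>" by a JSON object that holds its "api" and its "payload", one argument or row to a line. drive_tool: Moves the arm, as the interface text tells. Its arguments: {"type":"object","properties":{"plan":{"type":"array"},"fingers":{"type":"number"}},"required":["plan"]}

```bash
mkdir -p pics
cat > h.py <<'E'
import numpy as np, cv2
from rig import manip
from scipy.spatial.transform import Rotation as Ro
def ray(p,uv):
    f=p["frame"].shape[0]/2/np.tan(np.radians(p["fovy"])/2)
    d=np.array([uv[0]-p["cx"],uv[1]-p["cy"]])
    if p.get("name")=="wrist":
        r=np.hypot(*d); th=r/f
        v=np.array([*(d/max(r,1e-9)*np.sin(th)),np.cos(th)])
    else: v=np.array([*(d/f),1.])
    R=np.array(p["R"]);t=np.array(p["t"])
    return -R.T@t, R.T@v/np.linalg.norm(v)
def at_z(p,uv,z):
    o,d=ray(p,uv); return o+d*(z-o[2])/d[2]
def proj(p,X):
    f=p["frame"].shape[0]/2/np.tan(np.radians(p["fovy"])/2)
    c=np.array(p["R"])@X+np.array(p["t"])
    if p.get("name")=="wrist":
        th=np.arctan2(np.hypot(c[0],c[1]),c[2]); q=c[:2]/np.hypot(c[0],c[1])*th*f
    else: q=c[:2]/c[2]*f
    return q+[p["cx"],p["cy"]]
def cam(n):
    p=manip.camera(n); p["name"]=n; return p
def save(p,fn,s=1.5): cv2.imwrite("pics/"+fn,cv2.resize(p["frame"],None,fx=s,fy=s))
E
python3 - <<'E'
from h import *
print(manip.hold_point_z, manip.state())
for n in ["top","side","wrist"]:
    p=cam(n); save(p,n+"0.png")
    print(n,[k for k in p],p["fovy"],p["cx"],p["cy"],-np.array(p["R"]).T@p["t"])
    for l in ["wrench","post","grip","bar_mid","bar_end","port_lug","station","label_roll","dish","stopper","bottle","jar","tip_box","carrier"]:
        r=manip.pinpoint(p,l); print(l,[(np.round(x["location"]).tolist(),round(x["p"],2)) for x in r][:4])
E
```

```text
0.0188 {'t': 0.0, 'joint_positions': array([-1.34528016e+00,  3.79411029e-01,  1.73478840e+00,  1.76203073e-05,
        1.02850404e+00, -3.33225983e-02]), 'joint_vel': array([ 0.00042745,  0.00072383, -0.00033611, -0.00027851,  0.0006585 ,
       -0.00071599]), 'joint_torque': array([ 3.48720700e-03, -7.63714600e+01, -4.34366870e+01,  6.52096770e-02,
        4.25118743e-02, -9.66166795e-05]), 'eef_pos': array([ 0.17906348, -0.67629208,  0.21328276]), 'orientation': array([-5.53568621e-04,  9.91637429e-01,  1.29053870e-01, -4.57819387e-05]), 'contact_force': array([-0.38246725,  0.22206008,  0.05102727]), 'wrist_torque': array([0.03623553, 0.01781892, 0.02555327]), 'finger_gap': 0.9978007611601388}
top ['frame', 'fovy', 'cx', 'cy', 'R', 't', 'shot', 'name'] 48.96322941356425 260.1751005486064 198.4496526201944 [0.13310758 0.00581971 1.65783302]
wrench [([319.0, 185.0], 0.8)]
post [([321.0, 184.0], 0.94)]
grip [([332.0, 150.0], 0.64)]
bar_mid [([172.0, 264.0], 0.71), ([220.0, 234.0], 0.48), ([225.0, 185.0], 0.47)]
bar_end [([218.0, 233.0], 0.79), ([166.0, 261.0], 0.78), ([330.0, 149.0]
[... 1096 characters left out ...]
0], 0.96), ([328.0, 317.0], 0.71), ([311.0, 170.0], 0.71), ([234.0, 241.0], 0.58)]
label_roll [([225.0, 192.0], 0.6)]
dish [([196.0, 186.0], 0.57), ([279.0, 113.0], 0.56)]
stopper [([270.0, 202.0], 0.67), ([314.0, 115.0], 0.37), ([235.0, 240.0], 0.3)]
bottle [([276.0, 111.0], 0.68)]
jar [([314.0, 116.0], 0.69)]
tip_box [([159.0, 325.0], 0.72), ([227.0, 236.0], 0.66)]
carrier [([213.0, 346.0], 0.77)]
wrist ['frame', 'fovy', 'cx', 'cy', 'R', 't', 'shot', 'name'] 65.70646984690485 256.08739298796667 189.4668348407974 [ 0.25795911 -0.65613937  0.38500569]
wrench []
post []
grip []
bar_mid []
bar_end []
port_lug []
station []
label_roll []
dish []
stopper []
bottle []
jar []
tip_box []
carrier []
```

View pics/top0.png

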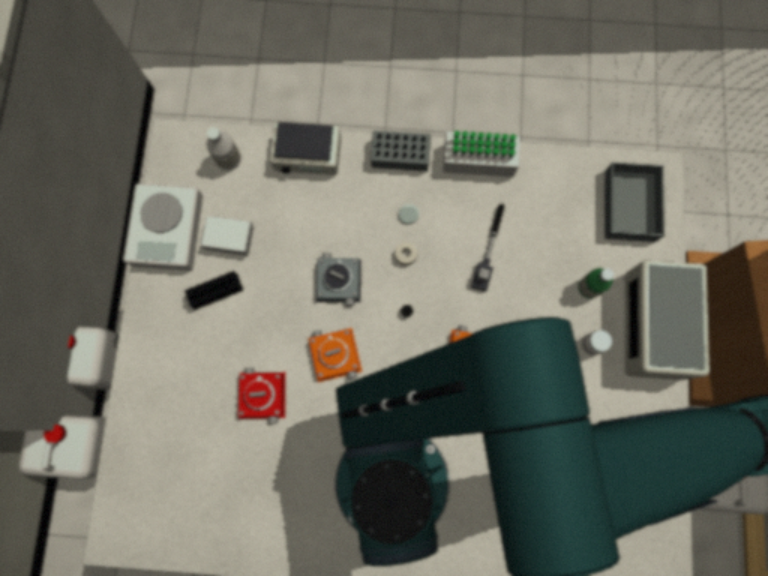

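View pics/side0.png

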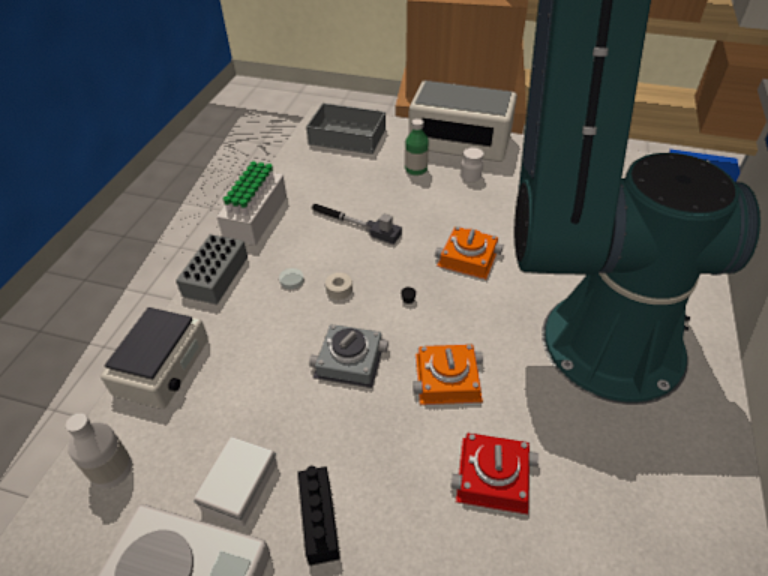

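View pics/wrist0.png

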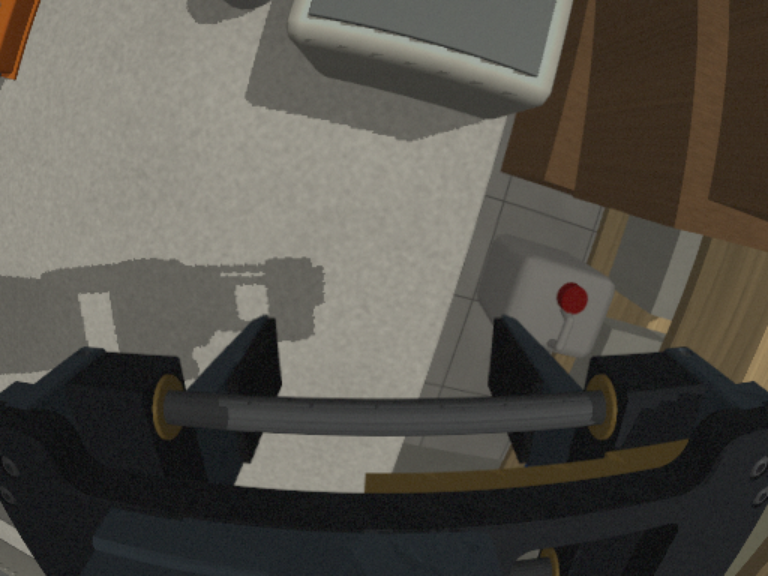

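The grey station sits at top (225,185) and side (234,228). The wrench's post is at top (321,184) with the grip at (332,150), and the other three stations are orange or red. Next I triangulate these points.

Run:
```python
from h import *
p=cam("top"); s=cam("side")
for n,z,uv in [("post",.041,(321,184)),("grip",.012,(332,150)),("barmid",.058,(225,184.5)),("lug",.041,(226,173)),("st",0,(224,188))]:
    print(n,at_z(p,uv,z).round(3))
for n,z,uv in [("post",.041,(257,148)),("grip",.012,(221,141)),("barmid",.058,(236,224)),("barmid",.058,(233,229)),("lug",.041,(218,228)),("st",0,(234,241))]:
    print("side",n,at_z(s,uv,z).round(3))
print(at_z(p,(271,169),.028),at_z(p,(270,207),.024),at_z(p,(272,143),.014),at_z(p,(306,223),.05))
for im,a,fn in [(p,(140,200,190,260),"ct"),(s,(200,270,200,270),"cs"),(p,(120,210,295,350),"cw")]:
    cv2.imwrite(f"pics/{fn}.png",cv2.resize(im["frame"][a[0]:a[1],a[2]:a[3]],None,fx=8,fy=8,interpolation=2)[:600,:800])
```

```text
post [ 0.539 -0.196  0.041]
grip [ 0.691 -0.238  0.012]
barmid [0.506 0.179 0.058]
lug [0.557 0.182 0.041]
st [0.504 0.189 0.   ]
side post [ 0.545 -0.205  0.041]
side grip [ 0.699 -0.242  0.012]
side barmid [0.504 0.164 0.058]
side barmid [0.507 0.185 0.058]
side lug [0.556 0.18  0.041]
side st [0.507 0.185 0.   ]
[0.58929982 0.00466293 0.028     ] [ 0.43547554 -0.00182793  0.024     ] [0.70338543 0.0079742  0.014     ] [ 0.37814306 -0.14396447  0.05      ]
```

```bash
python3 -c "
import cv2,numpy as np
a,b=[cv2.resize(cv2.imread(f'pics/{n}.png'),(400,400)) for n in('ct','cs')]
cv2.imwrite('pics/cc.png',np.hstack([a,b]))"
```

```text
(no output)
```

View pics/cc.png

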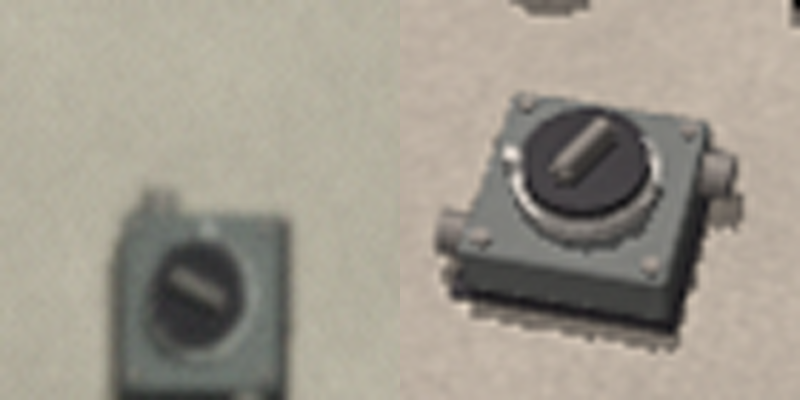

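```bash
cat >> h.py <<'E'
def pose():
    s=manip.state(); q=s["orientation"]; R=Ro.from_quat([q[1],q[2],q[3],q[0]])
    M=R.as_matrix(); return np.array(s["eef_pos"]),M,np.degrees(np.arctan2(M[1,0],M[0,0]))
def to(x,psi=None):
    p,M,y=pose(); s=manip.state()
    print("t",round(s["t"],2),"pos",p.round(4),"psi",round(y,2),"tilt",np.degrees(np.arccos(-M[2,2])).round(2),"F",s["contact_force"].round(2),"gap",round(s["finger_gap"],3))
    print(" shift cm",(M.T@(np.array(x)-p)*100).round(2), "turn", None if psi is None else round((y-psi+180)%360-180,2))
E
python3 -c "
from h import *
to([.542,-.2,.215],75)"
```

```text
t 2.35 pos [ 0.1791 -0.6767  0.2139] psi 14.83 tilt 0.0 F [ 0.11 -0.43  0.06] gap 1.003
 shift cm [ 47.28 -36.8   -0.11] turn -60.17
```

>>> {"api": "drive_tool", "payload": {
  "plan": [
    [3.5,-2.7,0,0],
    [3.5,-2.7,0,0],
    [3.5,-2.7,0,0],
    [3.5,-2.7,0,0],
    [3.5,-2.7,0,0]
  ],
  "fingers": 0
}}

```text
t: 2.85
eef_pos: [0.3145, -0.5, 0.214]
orientation: [0.0, 0.992, 0.129, 0.0]
contact_force: [1.0, -1.6, 0.7]
finger_gap: 0.999
```

>>> {"api": "drive_tool", "payload": {
  "plan": [
    [3.5,-2.7,0,0],
    [3.5,-2.7,0,0],
    [3.5,-2.7,0,0],
    [3.5,-2.7,0,0],
    [3.0,-2.5,0,0]
  ]
}}

```text
t: 3.35
eef_pos: [0.4452, -0.3277, 0.2142]
orientation: [0.0, 0.992, 0.129, 0.0]
contact_force: [0.4, -0.7, 0.3]
finger_gap: 1.002
```

>>> {"api": "drive_tool", "payload": {
  "plan": [
    [0,0,0,-7.5],
    [0,0,0,-7.5],
    [0,0,0,-7.5],
    [0,0,0,-7.5],
    [0,0,0,-7.5]
  ]
}}

```text
t: 3.85
eef_pos: [0.4441, -0.3293, 0.214]
orientation: [0.0, 0.896, 0.443, 0.0]
contact_force: [0.5, -0.8, 0.1]
finger_gap: 1.0
```

>>> {"api": "drive_tool", "payload": {
  "plan": [
    [0,0,0,-7.5],
    [0,0,0,-7.5],
    [0,0,0,-7.5],
    [0,0,0,0]
  ]
}}

```text
t: 4.25
eef_pos: [0.4441, -0.3294, 0.214]
orientation: [0.0, 0.794, 0.608, 0.0]
contact_force: [-0.1, -0.3, 0.1]
finger_gap: 0.996
```

Run:
```python
from h import *
to([.542,-.2,.215],75)
p=cam("wrist"); save(p,"w1.png")
for l,z in [("wrench",0),("post",.041),("grip",.012)]:
    for x in manip.pinpoint(p,l)[:2]: print(l,x["location"],x["p"],at_z(p,x["location"],z))
```

```text
t 4.25 pos [ 0.4441 -0.3294  0.214 ] psi 74.95 tilt 0.01 F [-0.1  -0.34  0.07] gap 0.996
 shift cm [15.04  6.1  -0.1 ] turn -0.05
wrench [307.6, 51.6] 0.96 [ 0.54584952 -0.20196337  0.        ]
post [315.9, 45.1] 0.77 [ 0.54884363 -0.2015112   0.041     ]
grip [419.7, 59.4] 0.57 [ 0.69858839 -0.23845698  0.012     ]
```

View pics/w1.png

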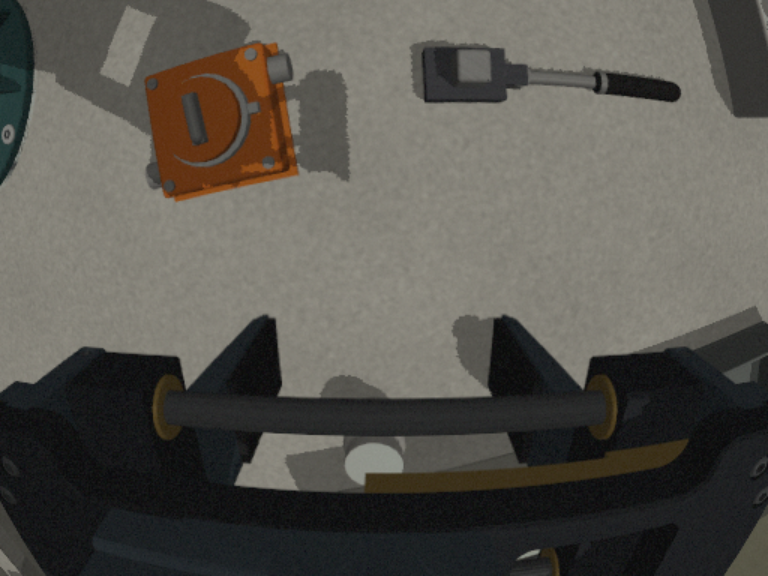

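The wrist picture shows the wrench at about (464,70), with its handle pointing right to the grip at (640,86). I'll move the wrist camera over it.

>>> {"api": "drive_tool", "payload": {
  "plan": [
    [3,3,0,0],
    [3.5,3,0,0],
    [0,0,0,0],
    [0,0,0,0]
  ]
}}

```text
t: 4.85
eef_pos: [0.5193, -0.2817, 0.2137]
orientation: [-0.0, 0.794, 0.608, -0.0]
contact_force: [-1.0, -1.1, 0.6]
finger_gap: 0.996
```

Run:
```python
from h import *
to([.546,-.202,.215],75)
p=cam("wrist"); save(p,"w2.png")
for l,z in [("wrench",0),("post",.041),("grip",.012)]:
    for x in manip.pinpoint(p,l)[:2]: print(l,x["location"],x["p"],at_z(p,x["location"],z))
```

```text
t 4.85 pos [ 0.5193 -0.2817  0.2137] psi 74.84 tilt 0.02 F [-1.04 -1.12  0.58] gap 0.996
 shift cm [ 8.39  0.49 -0.13] turn -0.16
wrench [262.6, 100.0] 0.65 [ 0.5485754  -0.20226435  0.        ]
post [260.7, 100.8] 0.7 [ 0.54536236 -0.20267563  0.041     ]
grip [382.2, 98.8] 0.65 [ 0.70223342 -0.23506193  0.012     ]
```

View pics/w2.png

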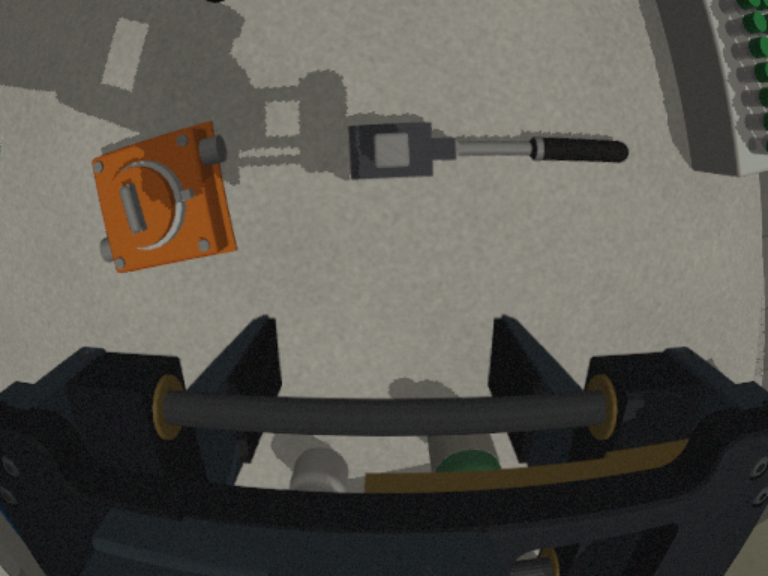

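Run:
```python
from h import *
p=cam("wrist")
c=cv2.resize(p["frame"][70:130,220:430],None,fx=3.8,fy=3.8,interpolation=2); cv2.imwrite("pics/w2c.png",c)
def y(a,b,z):
    A=at_z(p,np.array(a)/1.5,z);B=at_z(p,np.array(b)/1.5,z);d=B-A
    print(A.round(4),B.round(4),np.linalg.norm(d).round(4),np.degrees(np.arctan2(d[1],d[0])))
y((349,179),(433,176),.024); y((349,126),(432,122),.024); y((391,150),(628,152),.012);y((440,148),(628,151),.012)
```

```text
[ 0.5062 -0.2165  0.024 ] [ 0.5721 -0.2317  0.024 ] 0.0677 -13.0596295801432
[ 0.5178 -0.175   0.024 ] [ 0.5825 -0.1891  0.024 ] 0.0662 -12.255234103402358
[ 0.5451 -0.2028  0.012 ] [ 0.757  -0.2497  0.012 ] 0.217 -12.485492815132801
[ 0.5848 -0.2113  0.012 ] [ 0.7572 -0.2488  0.012 ] 0.1764 -12.274519062262492
```

View pics/w2c.png

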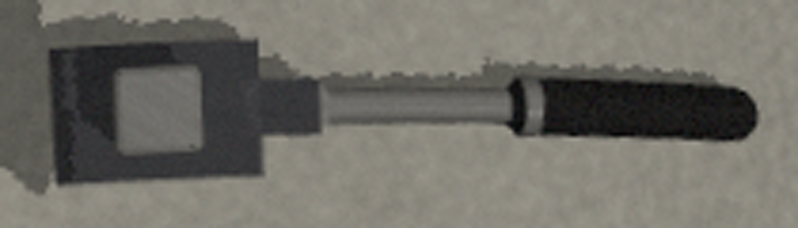

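The head edges give 66–68 mm and the tip distance is 217 mm, both matching the given sizes. The wrench yaw is about -12.5°, so I'll approach at psi 77.5.

Run:
```python
from h import *
to([.545,-.203,.031],77.5)
```

```text
t 5.1 pos [ 0.5183 -0.2829  0.214 ] psi 74.74 tilt 0.01 F [ 0.46 -0.48 -0.31] gap 1.006
 shift cm [ 8.41  0.48 18.3 ] turn -2.76
```

>>> {"api": "drive_tool", "payload": {
  "plan": [
    [4.2,0.25,0,-2.7],
    [4.2,0.25,0,0],
    [0,0,4,0],
    [0,0,4,0],
    [0,0,2,0]
  ]
}}

```text
t: 5.6
eef_pos: [0.5422, -0.2016, 0.1112]
orientation: [-0.001, 0.78, 0.626, -0.001]
contact_force: [0.0, 0.6, 0.4]
finger_gap: 0.999
```

>>> {"api": "drive_tool", "payload": {
  "plan": [
    [0,0,0,0],
    [0,0,0,0],
    [0,0,0,0]
  ]
}}

```text
t: 5.9
eef_pos: [0.5447, -0.2026, 0.1155]
orientation: [0.001, 0.78, 0.626, 0.001]
contact_force: [0.1, -0.6, -0.3]
finger_gap: 0.999
```

Run:
```python
from h import *
to([.545,-.203,.031],77.5)
p=cam("wrist"); save(p,"w3.png")
```

```text
t 5.9 pos [ 0.5447 -0.2026  0.1155] psi 77.5 tilt 0.13 F [ 0.09 -0.64 -0.25] gap 0.999
 shift cm [-0.03  0.02  8.45] turn -0.0
```

View pics/w3.png

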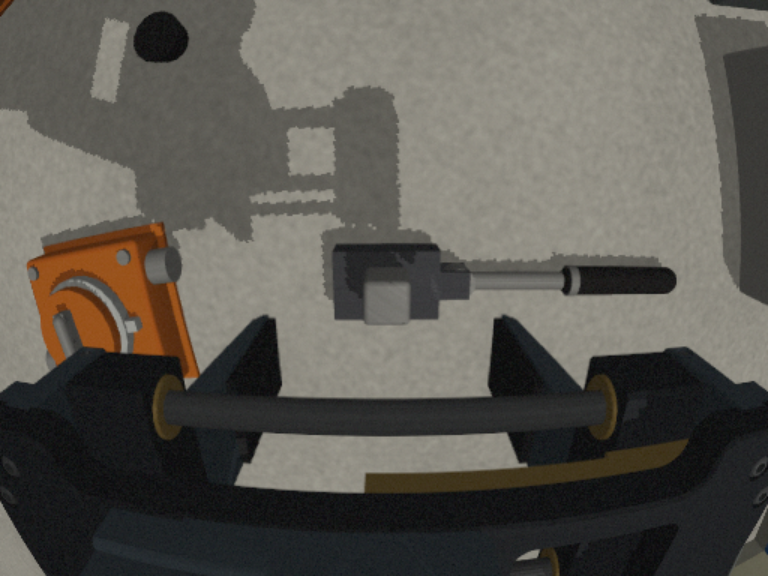

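>>> {"api": "drive_tool", "payload": {
  "plan": [
    [0,0,3,0],
    [0,0,2.5,0],
    [0,0,1.8,0],
    [0,0,1.1,0],
    [0,0,0,0]
  ]
}}

```text
t: 6.45
eef_pos: [0.5437, -0.2019, 0.0296]
orientation: [-0.0, 0.78, 0.626, -0.0]
contact_force: [0.1, -0.4, -0.1]
finger_gap: 1.003
```

>>> {"api": "drive_tool", "payload": {
  "plan": [
    [0,0,0,0],
    [0,0,0,0],
    [0,0,0,0],
    [0,0,0,0],
    [0,0,0,0]
  ],
  "fingers": 1
}}

```text
t: 6.95
eef_pos: [0.544, -0.202, 0.0302]
orientation: [0.0, 0.78, 0.626, 0.0]
contact_force: [-0.3, -0.4, -0.2]
finger_gap: 0.59
```

>>> {"api": "drive_tool", "payload": {
  "plan": [
    [0,0,0,0],
    [0,0,0,0],
    [0,0,0,0],
    [0,0,0,0],
    [0,0,0,0]
  ]
}}

```text
t: 7.45
eef_pos: [0.5441, -0.202, 0.03]
orientation: [0.0, 0.78, 0.626, 0.0]
contact_force: [1.0, -0.3, -0.8]
finger_gap: 0.288
```

Gripped at a gap of 26 mm. Lifting.

>>> {"api": "drive_tool", "payload": {
  "plan": [
    [0,0,0,0],
    [0,0,-1,0],
    [0,0,-2,0],
    [0,0,-3,0],
    [0,0,-3,0]
  ]
}}

```text
t: 7.95
eef_pos: [0.5429, -0.2016, 0.1208]
orientation: [-0.001, 0.78, 0.626, -0.001]
contact_force: [0.1, -0.1, -4.7]
finger_gap: 0.285
```

>>> {"api": "drive_tool", "payload": {
  "plan": [
    [0,0,-3,0],
    [0,0,-2,0],
    [0,0,-1,0],
    [0,0,0,0]
  ]
}}

```text
t: 8.35
eef_pos: [0.5441, -0.202, 0.1811]
orientation: [0.001, 0.78, 0.626, 0.0]
contact_force: [-0.4, 0.3, -5.6]
finger_gap: 0.285
```

Run:
```python
from h import *
to([.506,.09,.18],120)
p=cam("side"); save(p,"s4.png")
```

```text
t 8.35 pos [ 0.5441 -0.202   0.1811] psi 77.53 tilt 0.08 F [-0.35  0.3  -5.58] gap 0.285
 shift cm [ 27.69 -10.03   0.08] turn -42.47
```

View pics/s4.png

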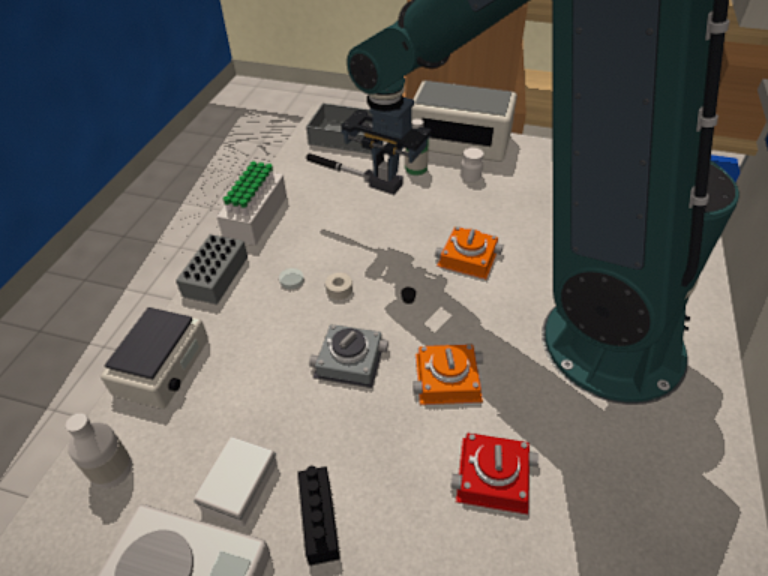

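The wrench hangs level in the gripper. I'll carry it to short of the station and look down from there.

>>> {"api": "drive_tool", "payload": {
  "plan": [
    [2.5,-0.8,0,0],
    [4.5,-1.6,0,0],
    [4.5,-1.6,0,0],
    [4.5,-1.6,0,0],
    [4.5,-1.6,0,0]
  ]
}}

```text
t: 8.9
eef_pos: [0.5163, 0.0154, 0.1784]
orientation: [-0.001, 0.78, 0.626, -0.001]
contact_force: [0.9, 0.5, -4.4]
finger_gap: 0.282
```

>>> {"api": "drive_tool", "payload": {
  "plan": [
    [3.2,-1.6,0,0],
    [1.5,-0.6,0,0],
    [0,0,0,0],
    [0,0,0,0]
  ]
}}

```text
t: 9.3
eef_pos: [0.5059, 0.0643, 0.1789]
orientation: [-0.0, 0.779, 0.626, -0.001]
contact_force: [-0.5, 0.0, -5.4]
finger_gap: 0.279
```

Run:
```python
from h import *
to([.506,.182,.18],150)
p=cam("wrist"); save(p,"w5.png")
for l,z in [("bar_mid",.058),("bar_end",.058),("port_lug",.041),("station",0),("post",0)]:
    for x in manip.pinpoint(p,l)[:3]: print(l,x["location"],x["p"],at_z(p,x["location"],z))
```

```text
t 9.3 pos [0.5059 0.0643 0.1789] psi 77.57 tilt 0.1 F [-0.47  0.01 -5.37] gap 0.279
 shift cm [11.49 -2.53 -0.12] turn -72.43
bar_mid [236.7, 67.6] 0.87 [0.51173122 0.18159832 0.058     ]
bar_mid [67.7, 131.0] 0.59 [0.31024709 0.17115964 0.058     ]
bar_end [57.8, 113.3] 0.94 [0.30224252 0.19506897 0.058     ]
bar_end [239.9, 48.9] 0.81 [0.51878204 0.19923439 0.058     ]
port_lug [282.4, 62.0] 0.89 [0.55782659 0.17967266 0.041     ]
port_lug [14.3, 16.5] 0.71 [0.24006312 0.35665682 0.041     ]
port_lug [100.3, 105.7] 0.58 [0.35213399 0.18692861 0.041     ]
station [93.4, 121.2] 0.95 [3.13407542e-01 1.76453423e-01 5.55111512e-17]
station [10.1, 34.7] 0.69 [0.1895141  0.35886176 0.        ]
station [241.7, 74.3] 0.63 [0.51331831 0.17992454 0.        ]
post [257.1, 238.9] 0.76 [ 0.48638067 -0.02545296  0.        ]
```

View pics/w5.png

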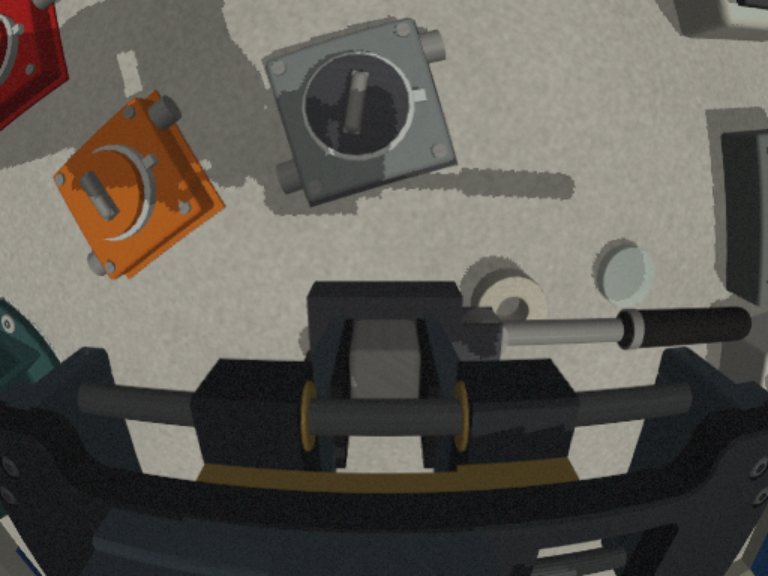

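```bash
cat >> h.py <<'E'
def overlay(p,fn,bar=None,off=(0,0),box=None,s=2,H=True):
    P,M,y=pose(); im=cv2.resize(p["frame"],None,fx=s,fy=s,interpolation=2)
    def pl(pts,c): 
        q=np.array([(proj(p,X)+.5)*s-.5 for X in pts]); cv2.polylines(im,[np.round(q*16).astype(int)],True,c,1,cv2.LINE_AA,4)
    if H:
      # wrench x axis = tool y dir ; world frame
      wx=M[:,1];wy=M[:,0];up=-M[:,2]; O=P-0.030*up+wx*off[0]+wy*off[1]
      for z,a,b,c in [(.024,.033,.022,(0,255,0)),(0,.033,.022,(0,255,255)),(.058,.013,.013,(255,0,255))]:
        pl([O+wx*a*i+wy*b*j+up*z for i,j in [(1,1),(1,-1),(-1,-1),(-1,1)]],c)
    if bar is not None:
      x,yy,a=bar;a=np.radians(a);d=np.array([np.cos(a),np.sin(a),0]);n=np.array([-d[1],d[0],0])
      for z,w in [(0.058,.005),(.072,.002)]:
        C=np.array([x,yy,z]); pl([C+d*.02*i+n*w*j for i,j in [(1,1),(1,-1),(-1,-1),(-1,1)]],(0,255,0) if z>.06 else (0,255,255))
      C=np.array([x,yy,.058]);pl([C+.034*np.array([np.cos(t),np.sin(t),0]) for t in np.linspace(0,6.28,60)],(255,0,255))
      C=np.array([x,yy,0]);
    if box: im=im[box[1]*s:box[3]*s,box[0]*s:box[2]*s]
    cv2.imwrite("pics/"+fn,im)
E
python3 - <<'E'
from h import *
p=cam("wrist")
overlay(p,"o1.png",bar=(.5115,.1815,62),box=(160,0,360,150),s=4)
overlay(p,"o2.png",box=(180,170,380,320),s=4)
E
```

```text
(no output)
```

View pics/o1.png

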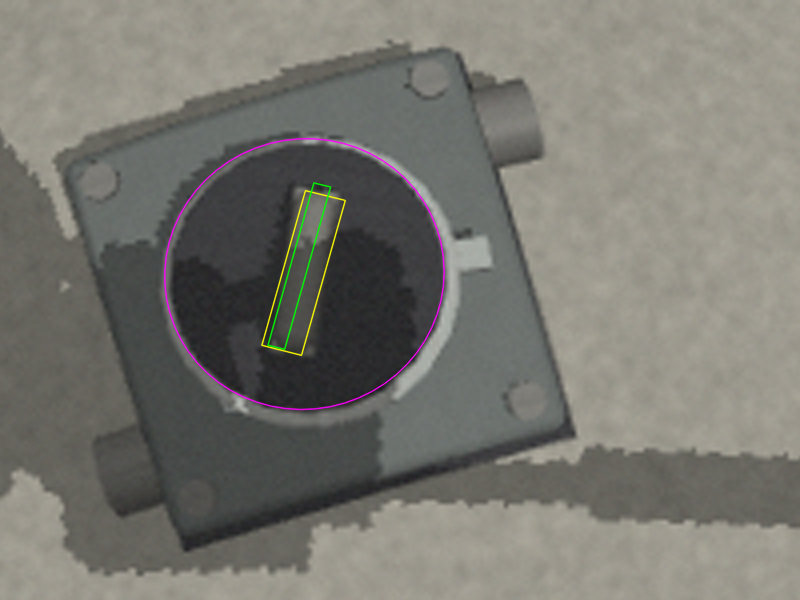

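View pics/o2.png

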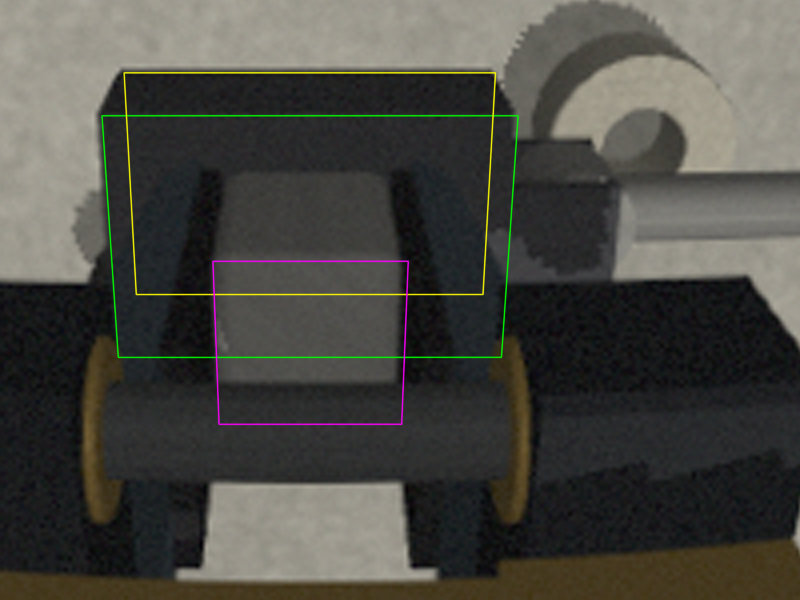

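Run:
```python
from h import *
p=cam("wrist")
g=p.copy(); g["frame"]=(255*(p["frame"]/255.)**.5).astype(np.uint8)
overlay(g,"o3.png",bar=(.5115,.1815,62),box=(195,28,280,108),s=7)
overlay(g,"o3n.png",box=(195,28,280,108),s=7)
a,b=cv2.imread("pics/o3.png"),cv2.imread("pics/o3n.png")
cv2.imwrite("pics/o3s.png",cv2.resize(np.hstack([a,b]),(800,376)))
cv2.imwrite("pics/o3s.png",cv2.imread("pics/o3n.png"))
```

```text
(no output)
```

View pics/o3n.png

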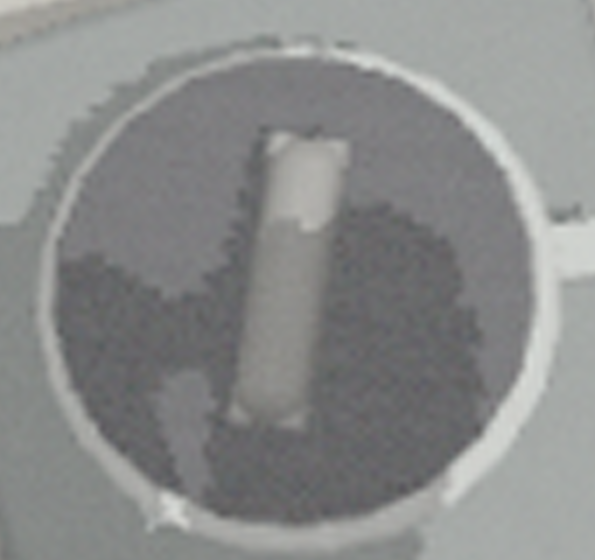

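View pics/o3.png

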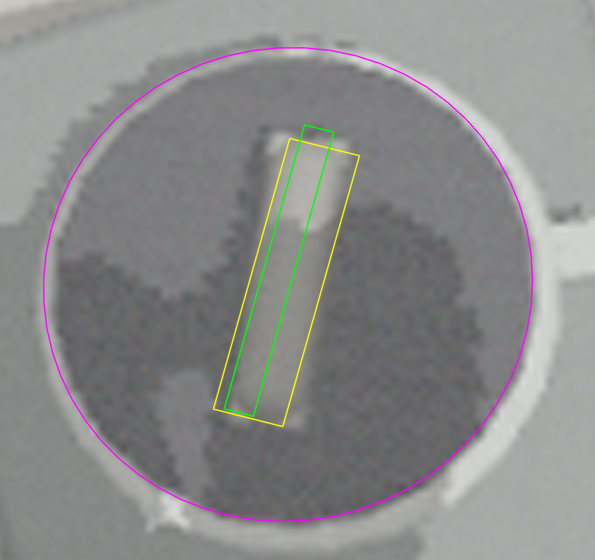

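Run:
```python
from h import *
p=cam("wrist")
q=[np.array([195,28])+(np.array(c)+.5)/7-.5 for c in [(272,140),(345,145),(235,413),(300,420)]]
W=[at_z(p,c,.058) for c in q]; print(np.round(W,4))
TL,TR,BL,BR=W
for a,b in [(TL,BL),(TR,BR)]: d=a-b; print(np.linalg.norm(d),np.degrees(np.arctan2(d[1],d[0])))
print(np.mean(W,axis=0),np.linalg.norm(TL-TR),np.linalg.norm(BL-BR))
g=p.copy(); g["frame"]=(255*(p["frame"]/255.)**.5).astype(np.uint8)
m=np.mean(W,axis=0)
overlay(g,"o4.png",bar=(m[0],m[1],70),box=(195,28,280,108),s=7)
```

```text
[[0.5141 0.2019 0.058 ]
 [0.5237 0.1988 0.058 ]
 [0.5005 0.165  0.058 ]
 [0.5091 0.1619 0.058 ]]
0.039352815034075665 69.87369535672407
0.03973698489137843 68.39670740270552
[0.51185217 0.1818934  0.058     ] 0.0101379388674967 0.00910500980164848
```

View pics/o4.png

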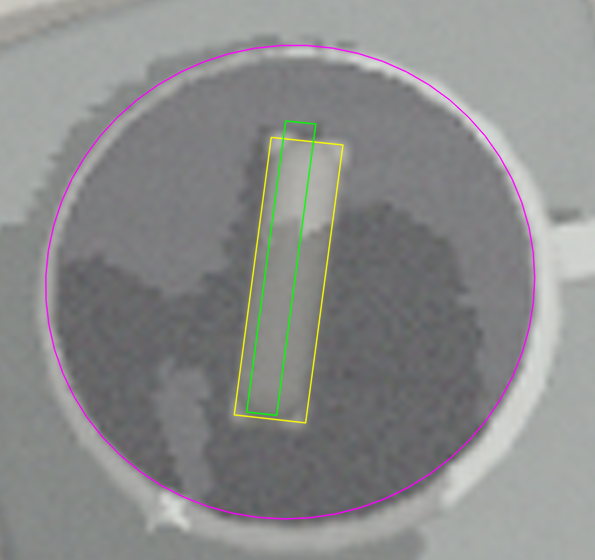

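>>> {"api": "drive_tool", "payload": {
  "plan": [
    [0,0,0,-5],
    [0,0,0,-8.5],
    [0,0,0,-8.5],
    [0,0,0,-8.5],
    [0,0,0,-8.5]
  ]
}}

```text
t: 10.25
eef_pos: [0.5066, 0.0643, 0.18]
orientation: [0.0, 0.523, 0.852, 0.0]
contact_force: [0.3, -0.5, -4.1]
finger_gap: 0.283
```

>>> {"api": "drive_tool", "payload": {
  "plan": [
    [0,0,0,-8.5],
    [0,0,0,-8.5],
    [0,0,0,-8.5],
    [0,0,0,-8.5],
    [0,0,0,-6]
  ]
}}

```text
t: 10.75
eef_pos: [0.5066, 0.0643, 0.18]
orientation: [0.0, 0.201, 0.98, -0.0]
contact_force: [0.8, -1.0, -4.2]
finger_gap: 0.286
```

>>> {"api": "drive_tool", "payload": {
  "plan": [
    [0,0,0,-3.4],
    [0,0,0,0],
    [0,0,0,0]
  ]
}}

```text
t: 11.05
eef_pos: [0.5066, 0.0643, 0.18]
orientation: [0.0, 0.175, 0.985, 0.0]
contact_force: [0.1, -0.6, -4.9]
finger_gap: 0.285
```

Run:
```python
from h import *
to([.59,.153,.15],160)
```

```text
t 11.05 pos [0.5066 0.0643 0.18  ] psi 159.81 tilt 0.01 F [ 0.08 -0.59 -4.87] gap 0.285
 shift cm [-4.77 11.2   3.  ] turn -0.19
```

>>> {"api": "drive_tool", "payload": {
  "plan": [
    [-1,2.2,0.5,0],
    [-1.4,3.5,1,0],
    [-1.4,3.5,1,0],
    [-1,2,0.5,0],
    [0,0,0,0]
  ]
}}

```text
t: 11.55
eef_pos: [0.5916, 0.1548, 0.1492]
orientation: [0.0, 0.174, 0.985, 0.0]
contact_force: [-0.3, 0.0, -4.4]
finger_gap: 0.281
```

>>> {"api": "drive_tool", "payload": {
  "plan": [
    [0,0,0,0],
    [0,0,0,0],
    [0,0,0,0]
  ]
}}

```text
t: 11.85
eef_pos: [0.5897, 0.1526, 0.1502]
orientation: [0.0, 0.175, 0.985, 0.0]
contact_force: [0.3, 0.9, -5.5]
finger_gap: 0.282
```

Run:
```python
from h import *
to([.512,.1815,.15],160)
p=cam("wrist")
for l,z in [("bar_mid",.058),("bar_end",.058),("port_lug",.041),("station",0)]:
    for x in manip.pinpoint(p,l)[:2]: print(l,x["location"],x["p"],at_z(p,x["location"],z))
save(p,"w6.png")
g=p.copy(); g["frame"]=(255*(p["frame"]/255.)**.5).astype(np.uint8)
c=proj(p,np.array([.512,.1815,.058])).astype(int); print(c)
b=(max(c[0]-60,0),max(c[1]-50,0),c[0]+60,c[1]+50)
overlay(g,"o5.png",bar=(.512,.1815,70),box=b,s=6)
overlay(g,"o5n.png",box=b,s=6,H=False)
```

```text
t 11.85 pos [0.5897 0.1526 0.1502] psi 159.87 tilt 0.01 F [ 0.31  0.95 -5.5 ] gap 0.282
 shift cm [8.29 0.04 0.02] turn -0.13
bar_mid [254.5, 100.5] 0.78 [0.50982784 0.17958899 0.058     ]
bar_end [471.7, 0.9] 0.65 [0.4675139  0.44329037 0.058     ]
bar_end [492.2, 112.6] 0.25 [0.59294851 0.42941276 0.058     ]
port_lug [265.7, 147.6] 0.97 [0.55532091 0.17410734 0.041     ]
port_lug [145.6, 220.9] 0.2 [0.58346867 0.02781297 0.041     ]
station [256.6, 102.4] 0.76 [0.51204122 0.18080941 0.        ]
station [88.3, 105.6] 0.17 [ 0.43621411 -0.00462527  0.        ]
[257 102]
```

View pics/w6.png

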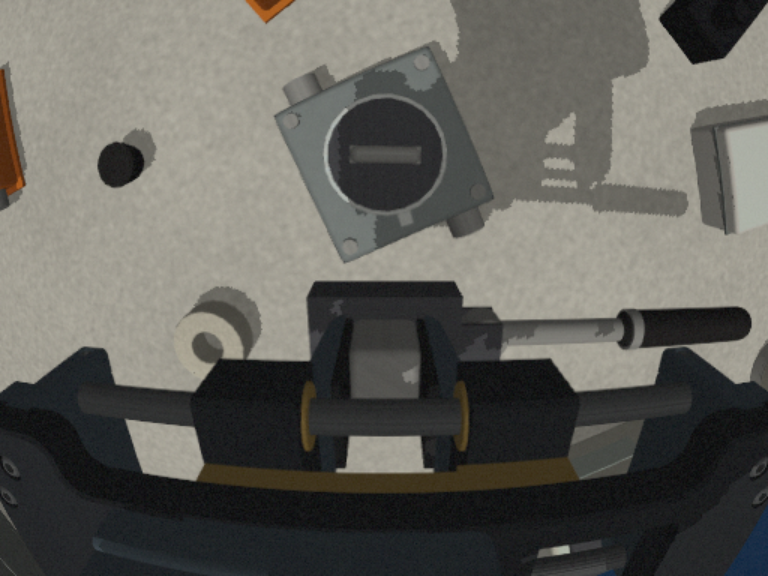

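View pics/o5.png

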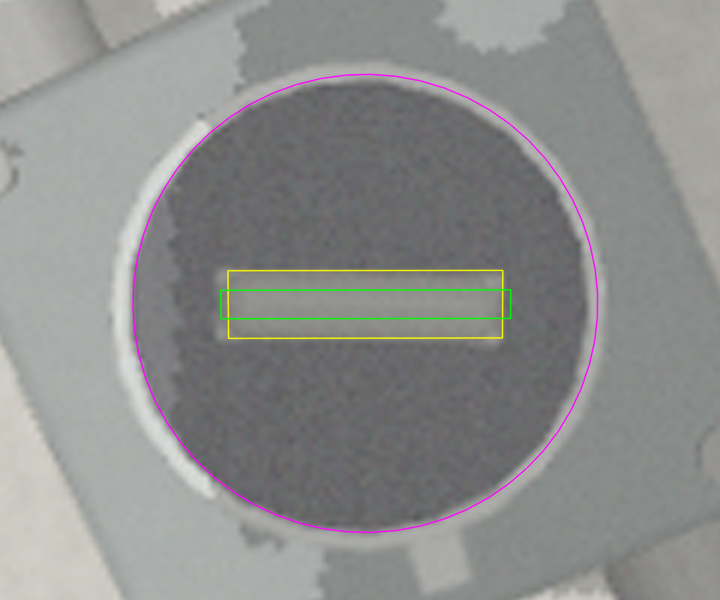

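View pics/o5n.png

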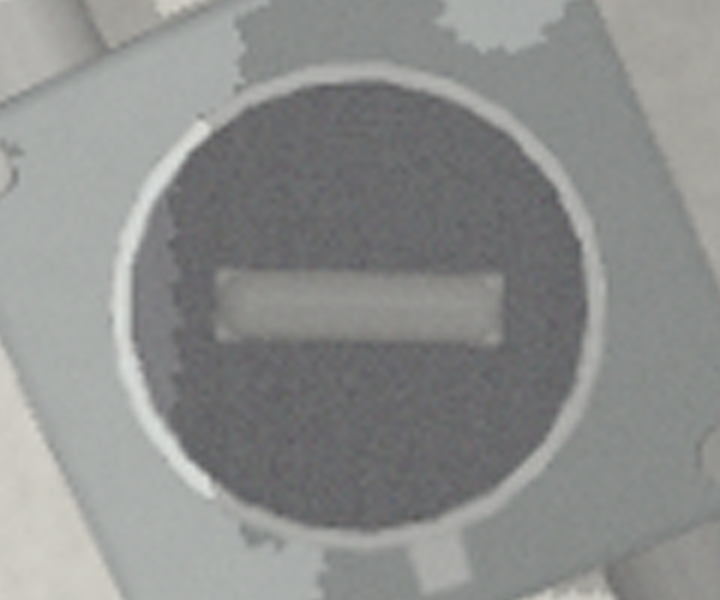

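The bar's base rectangle sits at about (360,306) in the crop, within 1 mm of my estimate of (0.512, 0.181) at 70°. I'll move over it and go down slowly.

>>> {"api": "drive_tool", "payload": {
  "plan": [
    [1.5,0,0,0],
    [2.75,0,0,0],
    [2.5,0,0,0],
    [1.5,0,0,0],
    [0,0,0,0]
  ]
}}

```text
t: 12.6
eef_pos: [0.5107, 0.1819, 0.1499]
orientation: [-0.0, 0.174, 0.985, -0.0]
contact_force: [0.6, 0.4, -4.5]
finger_gap: 0.282
```

>>> {"api": "drive_tool", "payload": {
  "plan": [
    [0,0,1.5,0],
    [0,0,1.5,0],
    [0,0,0.7,0],
    [0,0,0,0],
    [0,0,0,0]
  ]
}}

```text
t: 13.1
eef_pos: [0.5127, 0.1813, 0.1125]
orientation: [-0.0, 0.174, 0.985, -0.0]
contact_force: [0.4, 0.6, -3.9]
finger_gap: 0.286
```

Run:
```python
from h import *
to([.512,.181,.088],160)
p=cam("wrist"); save(p,"w7.png")
p=cam("side"); cv2.imwrite("pics/s7.png",cv2.resize(p["frame"][150:290,180:320],None,fx=4,fy=4,interpolation=2))
```

```text
t 13.1 pos [0.5127 0.1813 0.1125] psi 159.91 tilt 0.04 F [ 0.37  0.6  -3.91] gap 0.286
 shift cm [ 0.06 -0.05  2.45] turn -0.09
```

View pics/w7.png

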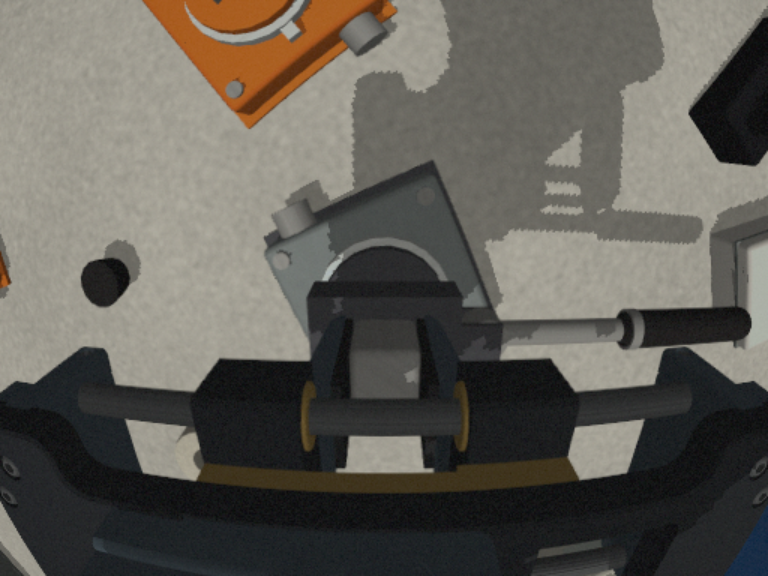

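View pics/s7.png

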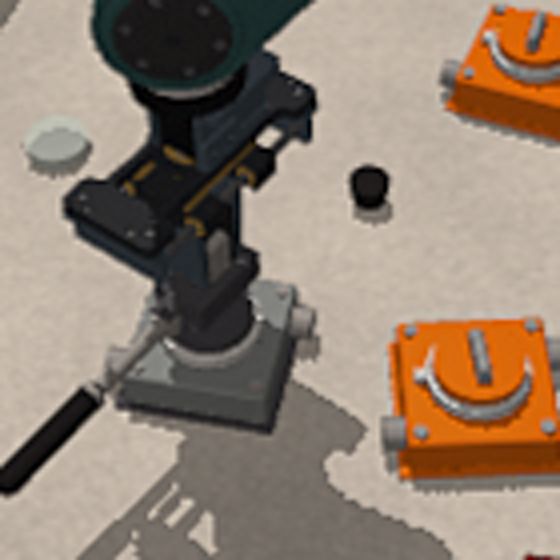

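The wrench is over the cap and aligned. I'll continue down, watching the force.

>>> {"api": "drive_tool", "payload": {
  "plan": [
    [0,0,0.5,0],
    [0,0,0.5,0],
    [0,0,0.3,0],
    [0,0,0,0]
  ]
}}

```text
t: 13.6
eef_pos: [0.5122, 0.1813, 0.0994]
orientation: [-0.0, 0.174, 0.985, -0.0]
contact_force: [-0.3, 0.2, -5.5]
finger_gap: 0.283
```

>>> {"api": "drive_tool", "payload": {
  "plan": [
    [0,0,0.3,0],
    [0,0,0.3,0],
    [0,0,0,0]
  ]
}}

```text
t: 13.9
eef_pos: [0.5127, 0.1814, 0.0937]
orientation: [0.0, 0.174, 0.985, 0.0]
contact_force: [1.6, -0.8, -5.1]
finger_gap: 0.281
```

>>> {"api": "drive_tool", "payload": {
  "plan": [
    [0,0,0.2,0],
    [0,0,0.2,0],
    [0,0,0.1,0],
    [0,0,0,0]
  ]
}}

```text
t: 14.3
eef_pos: [0.5127, 0.1815, 0.0889]
orientation: [0.0, 0.174, 0.985, 0.0]
contact_force: [2.5, -0.8, -5.6]
finger_gap: 0.286
```

>>> {"api": "drive_tool", "payload": {
  "plan": [
    [0,0,0.1,0],
    [0,0,0.05,0],
    [0,0,0,0]
  ]
}}

```text
t: 14.6
eef_pos: [0.5128, 0.1815, 0.0879]
orientation: [0.0, 0.174, 0.985, 0.0]
contact_force: [-0.3, -2.5, 3.2]
finger_gap: 0.285
```

The force rose from -5.6 to +3.2 N at the expected height, so the head is seated. Opening.

>>> {"api": "drive_tool", "payload": {
  "plan": [
    [0,0,0,0],
    [0,0,0,0],
    [0,0,0,0],
    [0,0,0,0],
    [0,0,0,0]
  ],
  "fingers": 0.4
}}

```text
t: 15.1
eef_pos: [0.5126, 0.1815, 0.0874]
orientation: [-0.0, 0.174, 0.985, 0.0]
contact_force: [0.6, 0.4, 0.1]
finger_gap: 0.6
```

>>> {"api": "drive_tool", "payload": {
  "plan": [
    [0,0,-1.5,0],
    [0,0,-3,0],
    [0,0,-3.5,0],
    [0,0,-2,0],
    [0,0,0,0]
  ]
}}

```text
t: 15.6
eef_pos: [0.5143, 0.182, 0.1914]
orientation: [0.002, 0.174, 0.985, 0.001]
contact_force: [1.4, -0.2, -0.3]
finger_gap: 0.606
```

Run:
```python
from h import *
to([.512,.181,.15],160)
p=cam("wrist"); save(p,"w8.png")
for l,z in [("wrench",.058),("post",.099),("grip",.07),("tip_box",0),("port_lug",.041)]:
    for x in manip.pinpoint(p,l)[:2]: print(l,x["location"],x["p"],at_z(p,x["location"],z))
p=cam("side"); cv2.imwrite("pics/s8.png",cv2.resize(p["frame"][170:290,150:310],None,fx=4.5,fy=4.5,interpolation=2))
```

```text
t 15.6 pos [0.5143 0.182  0.1914] psi 159.93 tilt 0.31 F [ 1.4  -0.15 -0.3 ] gap 0.606
 shift cm [ 0.2  -0.18  4.14] turn -0.07
post [254.1, 190.2] 0.7 [0.51153422 0.18056059 0.099     ]
post [191.8, 321.1] 0.16 [0.63810678 0.05536332 0.099     ]
grip [400.7, 185.1] 0.73 [0.57049254 0.33245619 0.07      ]
tip_box [466.6, 160.4] 0.86 [0.60570821 0.48366474 0.        ]
port_lug [266.2, 211.0] 0.65 [0.55671618 0.17864239 0.041     ]
port_lug [207.7, 39.9] 0.61 [0.3538643  0.18542166 0.041     ]
```

View pics/w8.png

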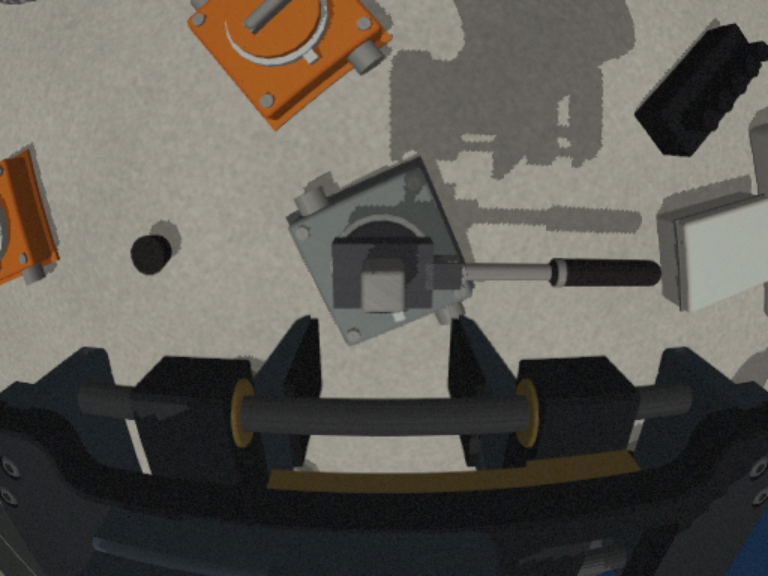

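View pics/s8.png

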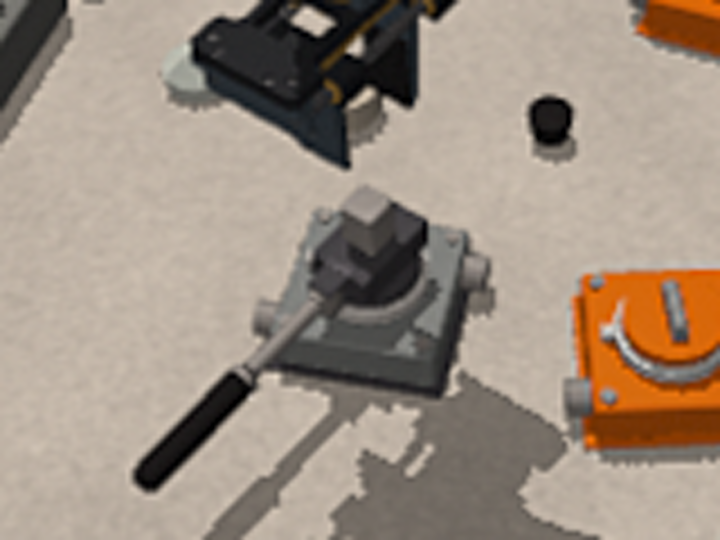

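The wrench sits flat on the cap with its handle straight. The post is at (0.5115, 0.1806) and the grip at (0.570, 0.332). Next I'll close the fingers and bring them to the counter-clockwise side of the grip.

Run:
```python
from h import *
p=cam("wrist")
def y(a,b,z):
    A=at_z(p,np.array(a)/1.5,z);B=at_z(p,np.array(b)/1.5,z);d=B-A
    print(A.round(4),B.round(4),np.linalg.norm(d).round(4),np.degrees(np.arctan2(d[1],d[0])))
y((465,271),(660,272.5),.07)
y((334,240),(432,238),.082)
print("carrier",[at_z(p,np.array(c)/1.5,.075).round(3) for c in [(690,155),(637,112),(735,25)]],"tipbox",[at_z(p,np.array(c)/1.5,.05).round(3) for c in [(680,222),(690,310)]])
to([.531,.345,.17],160)
```

```text
[0.5255 0.2336 0.07  ] [0.5793 0.3812 0.07  ] 0.1571 69.96525371875649
[0.4739 0.1606 0.082 ] [0.4939 0.2192 0.082 ] 0.0618 71.11246844743977
carrier [array([0.498, 0.426, 0.075]), array([0.457, 0.387, 0.075]), array([0.408, 0.515, 0.075])] tipbox [array([0.554, 0.421, 0.05 ]), array([0.635, 0.421, 0.05 ])]
t 16.0 pos [0.5122 0.1813 0.1867] psi 159.92 tilt 0.08 F [ 0.18  0.68 -0.28] gap 0.599
 shift cm [ 3.85 16.02  1.66] turn -0.08
```

>>> {"api": "drive_tool", "payload": {
  "plan": [
    [0.5,2,0,0],
    [0.9,4,0,0],
    [0.9,4,0,0],
    [0.9,4,0,0],
    [0.6,2,0,0]
  ],
  "fingers": 1
}}

```text
t: 16.5
eef_pos: [0.5319, 0.3473, 0.187]
orientation: [-0.0, 0.174, 0.985, 0.0]
contact_force: [0.2, 0.4, -0.1]
finger_gap: 0.194
```

>>> {"api": "drive_tool", "payload": {
  "plan": [
    [0,0,1.5,0],
    [0,0,1.5,0],
    [0,0,0,0],
    [0,0,0,0],
    [0,0,0,0]
  ]
}}

```text
t: 17.0
eef_pos: [0.5321, 0.3441, 0.1578]
orientation: [0.0, 0.175, 0.985, 0.0]
contact_force: [0.7, 0.3, 0.6]
finger_gap: 0.002
```

Run:
```python
from h import *
to([.531,.345,.058],160)
p=cam("wrist"); save(p,"w9.png")
```

```text
t 17.0 pos [0.5321 0.3441 0.1578] psi 159.88 tilt 0.02 F [0.73 0.29 0.61] gap 0.002
 shift cm [0.13 0.04 9.98] turn -0.12
```

View pics/w9.png

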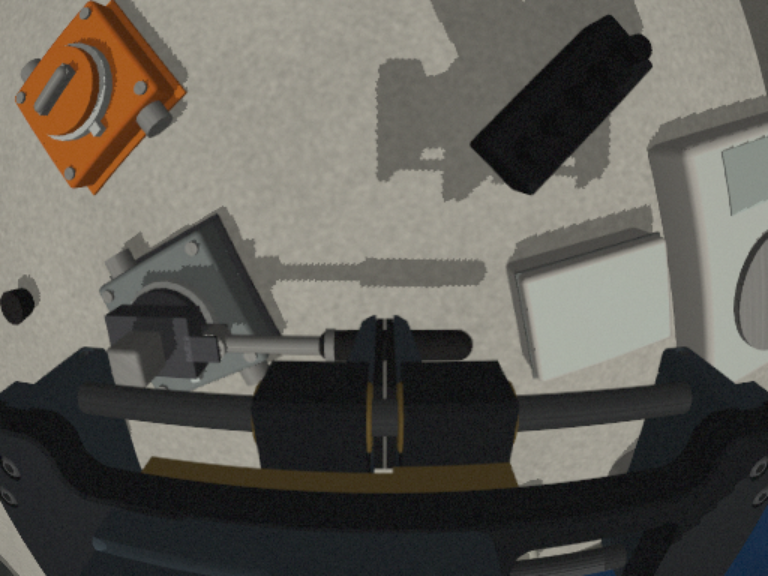

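>>> {"api": "drive_tool", "payload": {
  "plan": [
    [0.4,0,1.5,0],
    [0,0,2.5,0],
    [0,0,2,0],
    [0,0,0.5,0],
    [0,0,0,0]
  ]
}}

```text
t: 17.55
eef_pos: [0.5275, 0.3458, 0.0915]
orientation: [-0.001, 0.174, 0.985, -0.001]
contact_force: [0.6, 0.5, 0.1]
finger_gap: 0.006
```

Run:
```python
from h import *
to([.531,.345,.058],160)
p=cam("wrist"); save(p,"w10.png")
```

```text
t 17.55 pos [0.5275 0.3458 0.0915] psi 159.93 tilt 0.09 F [0.62 0.54 0.1 ] gap 0.006
 shift cm [-0.36  0.05  3.35] turn -0.07
```

View pics/w10.png

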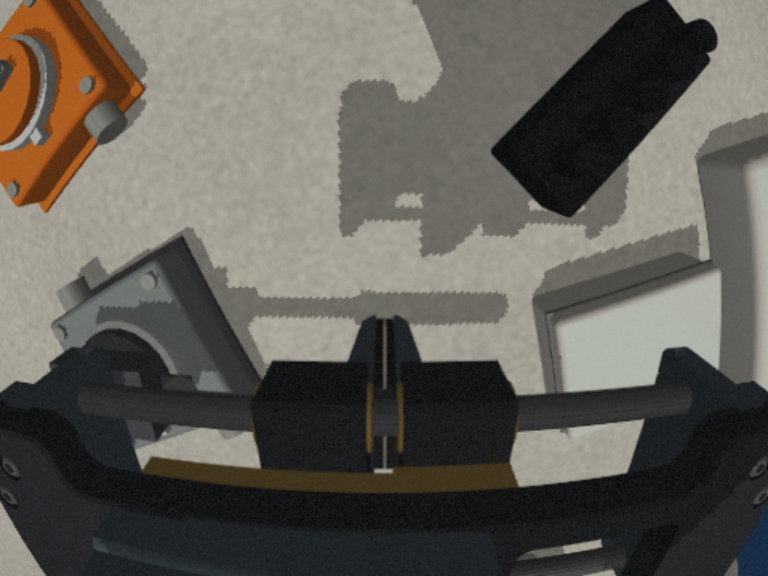

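The fingers at (385,320) are now on the near side of the handle, so they clear it. Lowering to z of about 0.058.

>>> {"api": "drive_tool", "payload": {
  "plan": [
    [0,0,1.2,0],
    [0,0,1.3,0],
    [0,0,0.8,0],
    [0,0,0,0],
    [0,0,0,0]
  ]
}}

```text
t: 18.1
eef_pos: [0.528, 0.3461, 0.0592]
orientation: [-0.0, 0.174, 0.985, -0.0]
contact_force: [1.3, 0.4, -1.0]
finger_gap: 0.004
```

>>> {"api": "drive_tool", "payload": {
  "plan": [
    [-0.4,0,0,0],
    [-0.4,0,0,0],
    [-0.3,0,0,0],
    [0,0,0,0]
  ]
}}

```text
t: 18.5
eef_pos: [0.539, 0.3422, 0.0597]
orientation: [0.0, 0.174, 0.985, 0.0]
contact_force: [-0.1, 0.2, 0.5]
finger_gap: 0.004
```

Run:
```python
from h import *
to([.531,.345,.058],160)
p=cam("side"); cv2.imwrite("pics/s11.png",cv2.resize(p["frame"][150:310,130:330],None,fx=4,fy=4,interpolation=2))
```

```text
t 18.5 pos [0.539  0.3422 0.0597] psi 159.9 tilt 0.03 F [-0.07  0.17  0.54] gap 0.004
 shift cm [ 0.85 -0.02  0.17] turn -0.1
```

View pics/s11.png

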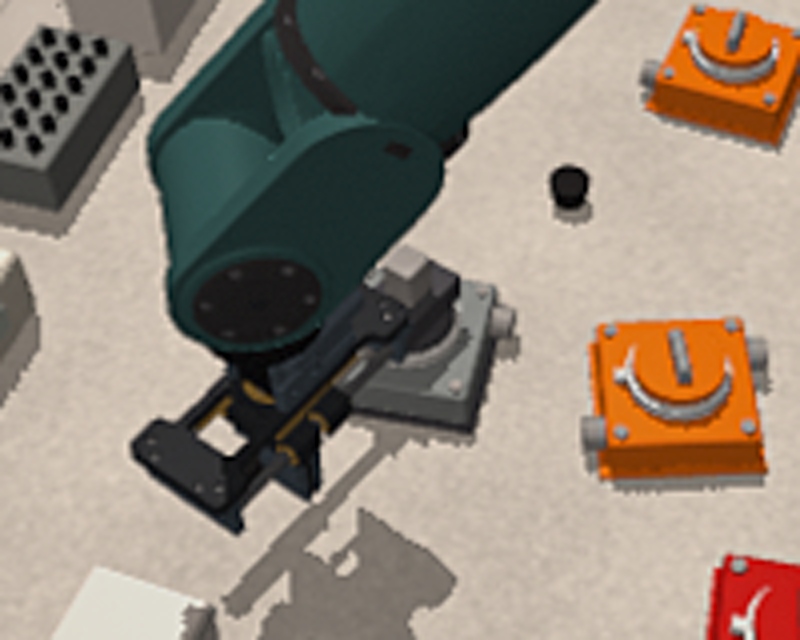

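>>> {"api": "drive_tool", "payload": {
  "plan": [
    [-0.3,0,0,0],
    [-0.3,0,0,0],
    [-0.3,0,0,0]
  ]
}}

```text
t: 18.85
eef_pos: [0.547, 0.3393, 0.0594]
orientation: [-0.0, 0.174, 0.985, 0.0]
contact_force: [-0.7, 0.0, -0.7]
finger_gap: 0.004
```

>>> {"api": "drive_tool", "payload": {
  "plan": [
    [-0.56,0.08,0,2],
    [-0.56,0.08,0,2],
    [0,0,0,0]
  ]
}}

```text
t: 19.15
eef_pos: [0.5587, 0.3366, 0.0595]
orientation: [0.0, 0.21, 0.978, 0.0]
contact_force: [0.6, 0.5, 0.4]
finger_gap: 0.002
```

>>> {"api": "drive_tool", "payload": {
  "plan": [
    [-0.56,0.08,0,2],
    [-0.56,0.08,0,2],
    [0,0,0,0]
  ]
}}

```text
t: 19.45
eef_pos: [0.5693, 0.3332, 0.0594]
orientation: [0.0, 0.244, 0.97, -0.0]
contact_force: [0.5, -0.5, 0.2]
finger_gap: 0.002
```

Run:
```python
from h import *
to([.531,.345,.058],150)
p=cam("wrist"); save(p,"w12.png")
s=cam("side"); cv2.imwrite("pics/s12.png",cv2.resize(s["frame"][170:290,150:310],None,fx=4.5,fy=4.5,interpolation=2))
```

```text
t 19.45 pos [0.5693 0.3332 0.0594] psi 151.8 tilt 0.0 F [ 0.47 -0.53  0.16] gap 0.002
 shift cm [ 3.93 -0.77  0.14] turn 1.8
```

View pics/w12.png

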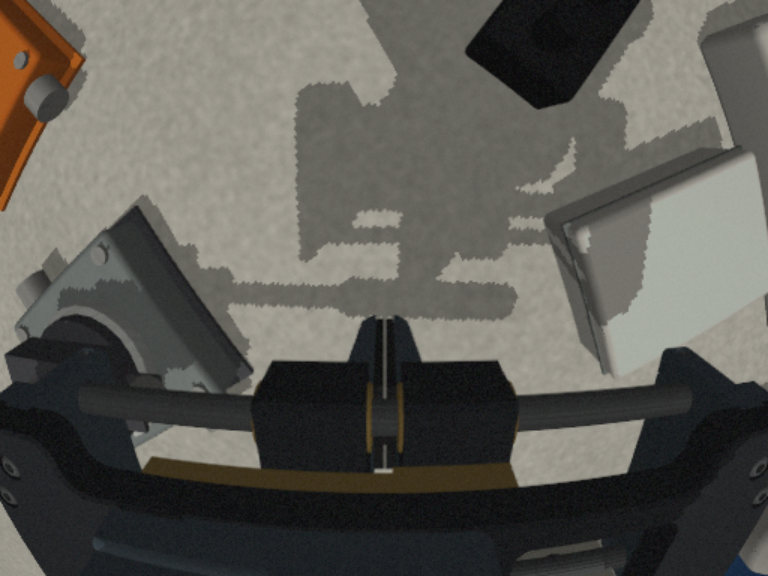

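View pics/s12.png

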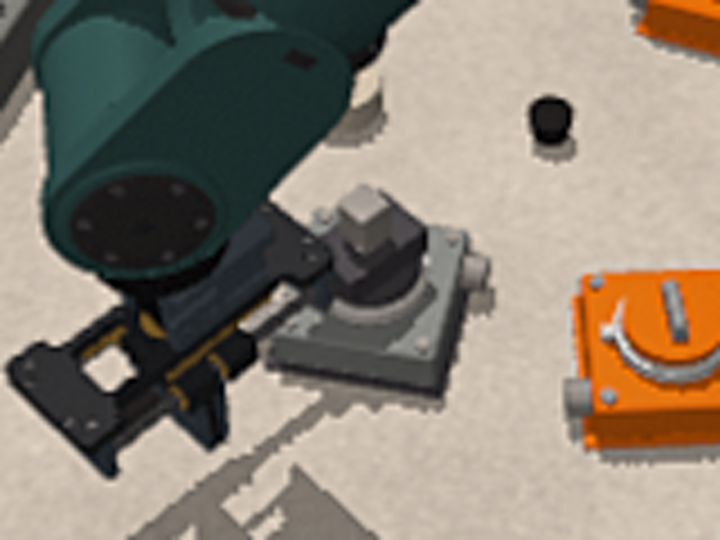

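>>> {"api": "drive_tool", "payload": {
  "plan": [
    [-0.56,0.08,0,2],
    [-0.56,0.08,0,2],
    [0,0,0,0]
  ]
}}

```text
t: 19.85
eef_pos: [0.5799, 0.3292, 0.0595]
orientation: [0.0, 0.277, 0.961, 0.0]
contact_force: [-0.7, 1.1, 0.9]
finger_gap: 0.002
```

>>> {"api": "drive_tool", "payload": {
  "plan": [
    [-0.56,0.08,0,2],
    [-0.56,0.08,0,2],
    [0,0,0,0]
  ]
}}

```text
t: 20.15
eef_pos: [0.5902, 0.3243, 0.0595]
orientation: [0.0, 0.311, 0.95, 0.0]
contact_force: [-1.2, -0.2, 0.2]
finger_gap: 0.004
```

Run:
```python
from h import *
to([.531,.345,.058],150)
p=cam("wrist"); save(p,"w13.png")
s=cam("side"); cv2.imwrite("pics/s13.png",cv2.resize(s["frame"][170:290,150:310],None,fx=4.5,fy=4.5,interpolation=2))
```

```text
t 20.15 pos [0.5902 0.3243 0.0595] psi 143.79 tilt 0.02 F [-1.19 -0.22  0.21] gap 0.004
 shift cm [ 6.   -1.83  0.15] turn -6.21
```

View pics/s13.png

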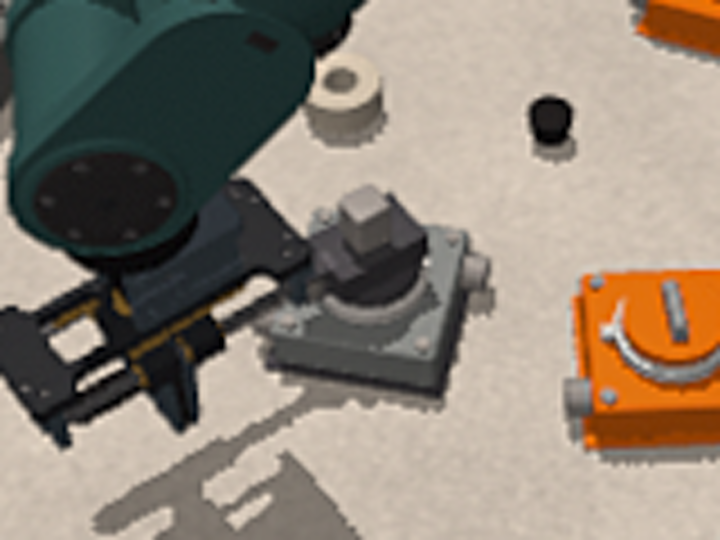

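The post and handle shadow have turned, so the cap is rotating with only drag force so far. Continuing.

>>> {"api": "drive_tool", "payload": {
  "plan": [
    [-0.56,0.08,0,2],
    [-0.56,0.08,0,2],
    [0,0,0,0]
  ]
}}

```text
t: 20.55
eef_pos: [0.6, 0.3188, 0.0595]
orientation: [0.0, 0.344, 0.939, 0.0]
contact_force: [-0.2, 0.5, 0.2]
finger_gap: 0.009
```

>>> {"api": "drive_tool", "payload": {
  "plan": [
    [-0.56,0.08,0,2],
    [-0.28,0.04,0,1],
    [0,0,0,0],
    [0,0,0,0]
  ]
}}

```text
t: 20.95
eef_pos: [0.6066, 0.3145, 0.0594]
orientation: [0.0, 0.367, 0.93, 0.0]
contact_force: [-0.2, 0.5, 0.4]
finger_gap: 0.002
```

>>> {"api": "drive_tool", "payload": {
  "plan": [
    [-0.56,0.08,0,2],
    [-0.28,0.04,0,1],
    [0,0,0,0],
    [0,0,0,0]
  ]
}}

```text
t: 21.35
eef_pos: [0.6135, 0.3096, 0.0594]
orientation: [-0.0, 0.391, 0.92, -0.0]
contact_force: [-1.4, 1.4, 0.9]
finger_gap: 0.003
```

>>> {"api": "drive_tool", "payload": {
  "plan": [
    [-0.56,0.08,0,2],
    [-0.28,0.04,0,1],
    [0,0,0,0],
    [0,0,0,0]
  ]
}}

```text
t: 21.75
eef_pos: [0.6198, 0.3045, 0.0593]
orientation: [-0.0, 0.416, 0.909, -0.0]
contact_force: [-3.8, 3.4, -0.1]
finger_gap: 0.004
```

>>> {"api": "drive_tool", "payload": {
  "plan": [
    [-0.56,0.08,0,2],
    [-0.28,0.04,0,1],
    [0,0,0,0],
    [0,0,0,0]
  ]
}}

```text
t: 22.15
eef_pos: [0.6261, 0.2989, 0.0593]
orientation: [-0.0, 0.439, 0.898, -0.0]
contact_force: [-4.1, 3.0, -0.2]
finger_gap: 0.005
```

Run:
```python
from h import *
to([.531,.345,.058],150)
s=cam("side"); cv2.imwrite("pics/s14.png",cv2.resize(s["frame"][170:290,150:310],None,fx=4.5,fy=4.5,interpolation=2))
t=cam("top"); cv2.imwrite("pics/t14.png",cv2.resize(t["frame"][130:220,170:290],None,fx=6,fy=6,interpolation=2))
```

```text
t 22.15 pos [0.6261 0.2989 0.0593] psi 127.86 tilt 0.05 F [-4.07  2.96 -0.2 ] gap 0.005
 shift cm [ 9.48 -4.68  0.14] turn -22.14
```

View pics/s14.png

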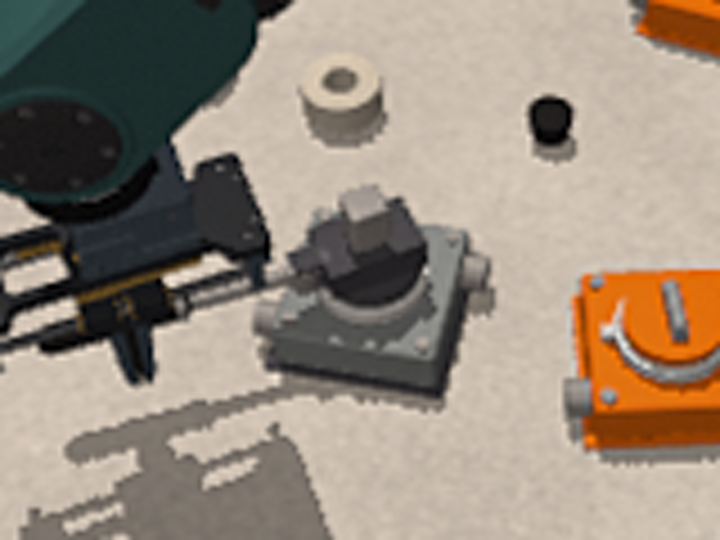

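View pics/t14.png

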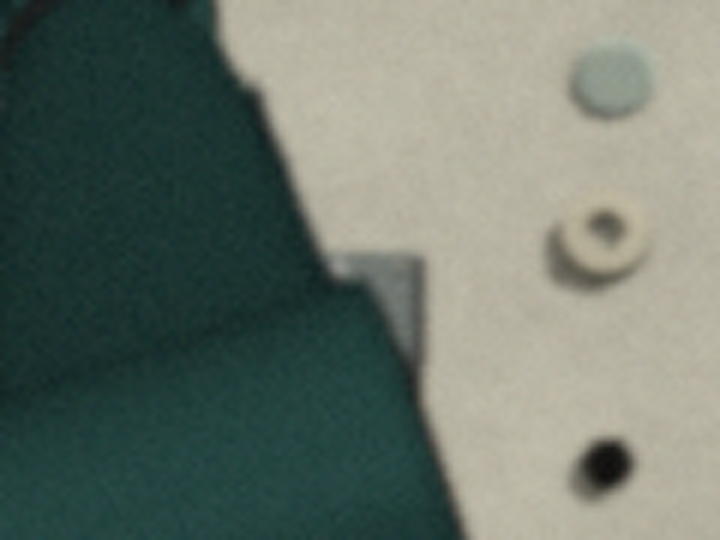

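Force jumped to about 5 N and then held steady over the next 8.4 mm, so the joint appears to be giving, with an estimated bend of 0.07–0.15 rad. I'll do one more step about the knuckle.

>>> {"api": "drive_tool", "payload": {
  "plan": [
    [-0.3,0.05,0,1.5],
    [-0.3,0.05,0,1.5],
    [-0.2,0.03,0,1],
    [0,0,0,0],
    [0,0,0,0]
  ]
}}

```text
t: 22.75
eef_pos: [0.632, 0.2933, 0.0593]
orientation: [-0.0, 0.471, 0.882, 0.0]
contact_force: [-4.0, 3.7, 0.3]
finger_gap: 0.004
```

Run:
```python
from h import *
to([.531,.345,.058],150)
s=cam("side"); cv2.imwrite("pics/s15.png",cv2.resize(s["frame"][170:270,150:280],None,fx=6,fy=6,interpolation=2))
p=cam("wrist"); save(p,"w15.png")
```

```text
t 22.75 pos [0.632  0.2933 0.0593] psi 123.86 tilt 0.04 F [-4.02  3.69  0.28] gap 0.004
 shift cm [ 9.92 -5.5   0.14] turn -26.14
```

View pics/s15.png

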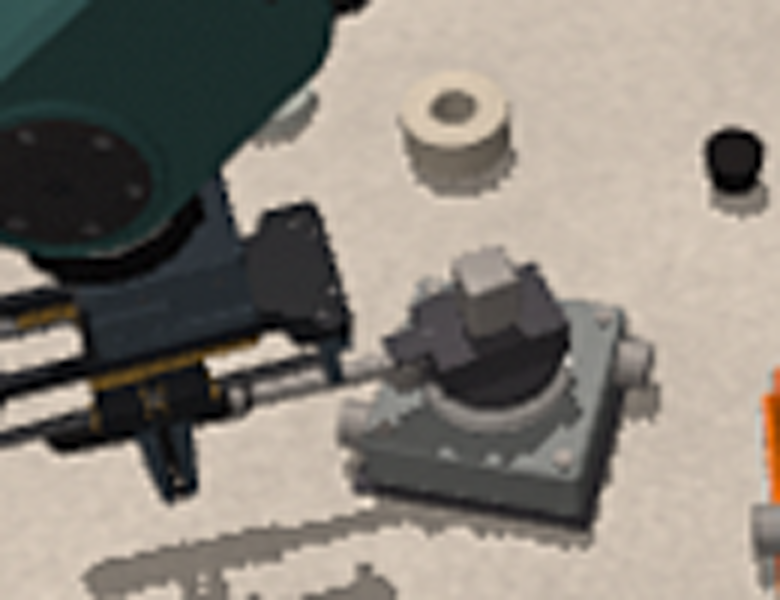

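View pics/w15.png

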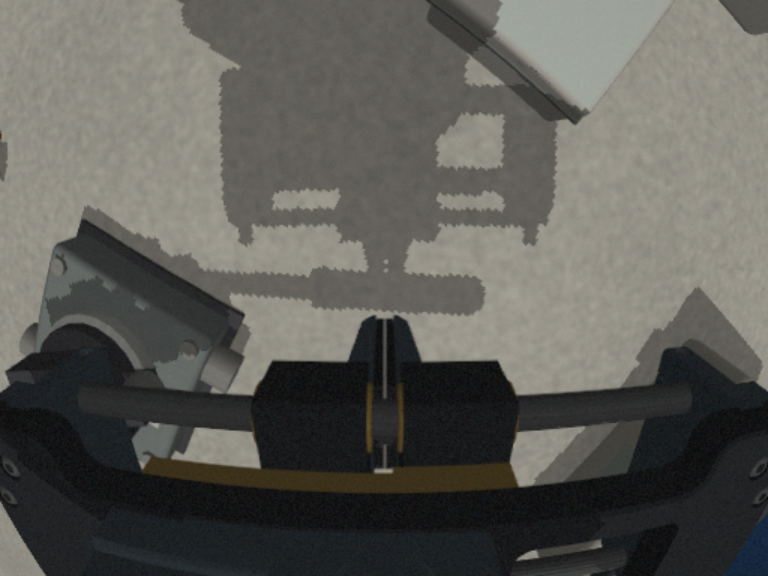

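The force is constant at about 5.4 N and the joint is yielding. I'll back off and measure the bend.

>>> {"api": "drive_tool", "payload": {
  "plan": [
    [1,0,0,0],
    [1.5,0,0,0],
    [1,0,0,0],
    [0,0,-2,0],
    [0,0,-3,0]
  ]
}}

```text
t: 23.35
eef_pos: [0.6115, 0.3222, 0.1096]
orientation: [-0.001, 0.47, 0.883, -0.001]
contact_force: [0.8, -0.2, -0.1]
finger_gap: 0.004
```

>>> {"api": "drive_tool", "payload": {
  "plan": [
    [0,0,-4,0],
    [-3,-2,-3,0],
    [-4,-3,0,0],
    [-3,-3,0,0],
    [0,0,0,0]
  ]
}}

```text
t: 23.85
eef_pos: [0.6015, 0.1908, 0.1811]
orientation: [0.0, 0.471, 0.882, -0.0]
contact_force: [0.1, 0.0, -0.3]
finger_gap: 0.006
```

Run:
```python
from h import *
to([.531,.345,.058],150)
p=cam("wrist"); save(p,"w16.png")
for l,z in [("wrench",.058),("post",.099),("grip",.07),("port_lug",.041)]:
    for x in manip.pinpoint(p,l)[:2]: print(l,x["location"],x["p"],at_z(p,x["location"],z))
```

```text
t 23.85 pos [0.6015 0.1908 0.1811] psi 123.77 tilt 0.05 F [ 0.06  0.   -0.34] gap 0.006
 shift cm [16.75  2.71 12.3 ] turn -26.23
wrench [182.3, 148.0] 0.95 [0.51749953 0.17959319 0.058     ]
post [166.9, 150.9] 0.93 [0.51202624 0.18073979 0.099     ]
grip [338.5, 144.9] 0.98 [0.64423761 0.27049523 0.07      ]
port_lug [216.8, 165.5] 0.57 [0.55723253 0.17931197 0.041     ]
port_lug [74.6, 71.2] 0.57 [0.35100484 0.18254736 0.041     ]
```

View pics/w16.png

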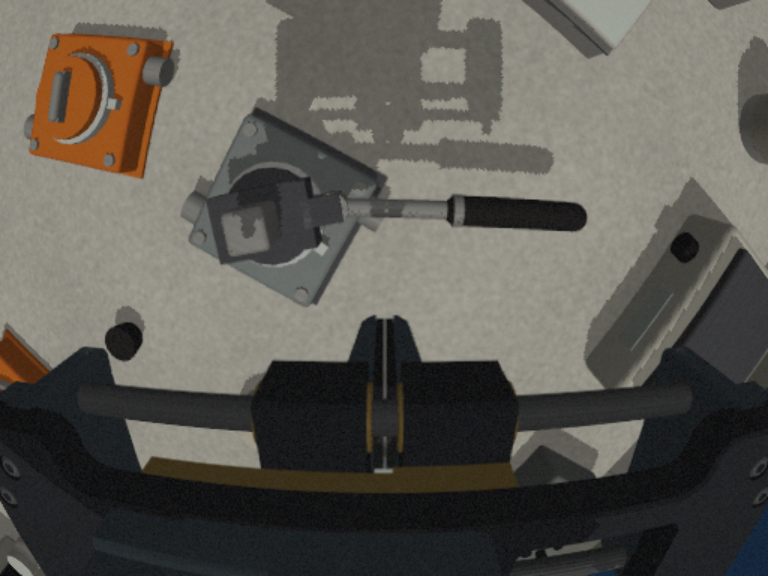

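Run:
```python
from h import *
p=cam("wrist")
g=(255*(p["frame"]/255.)**.5).astype(np.uint8)[105:215,120:260]
cv2.imwrite("pics/w17.png",cv2.resize(g,None,fx=5.5,fy=5.5,interpolation=2))
```

```text
(no output)
```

View pics/w17.png

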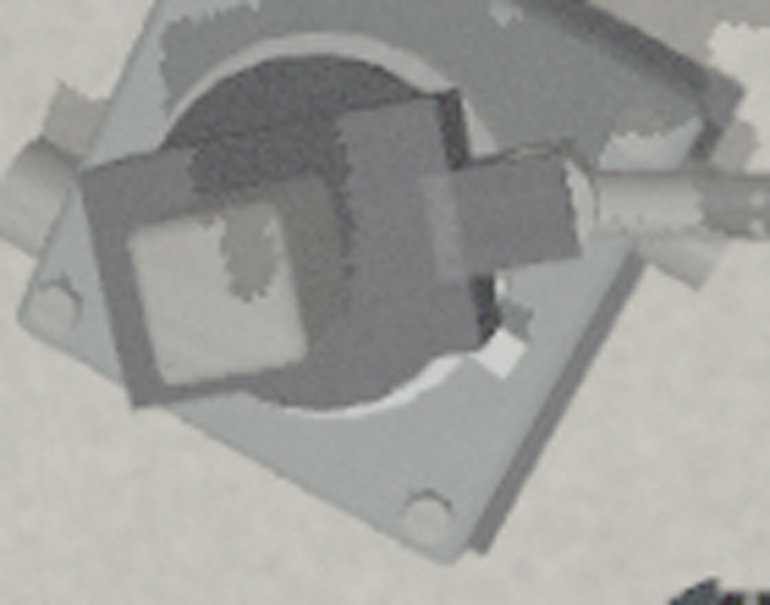

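Run:
```python
from h import *
p=cam("wrist")
def y(A,B): d=B-A; return round(np.linalg.norm(d),4), round(float(np.degrees(np.arctan2(d[1],d[0]))),2)
C=[at_z(p,np.array([120,105])+(np.array(c)+.5)/5.5-.5,.082) for c in [(82,172),(440,93),(482,347),(135,407)]]
TL,TR,BR,BL=C
print(y(TL,TR),y(BL,BR),y(BL,TL),y(BR,TR),np.mean(C,axis=0))
for a,b in [((350,207),(585,216)),((450,210),(585,216)),((350,207),(450,210))]: print("h",y(at_z(p,np.array(a)/1.5,.07),at_z(p,np.array(b)/1.5,.07)))
h=np.mean(C,axis=0)
a=np.radians(np.mean([y(TL,TR)[1],y(BL,BR)[1]]))
k=h+.046*np.array([np.cos(a),np.sin(a),0]); G=at_z(p,[338.5,144.9],.07)
d=G-k; print("knuckle",k,"dist",np.hypot(*d[:2]),"handle",np.degrees(np.arctan2(d[1],d[0])),"head",np.degrees(a),"bend",a-np.arctan2(d[1],d[0]))
tip=at_z(p,np.array((585,216))/1.5,.07)-k; print(np.hypot(*tip[:2]),a-np.arctan2(tip[1],tip[0]))
```

```text
(np.float64(0.066), 43.52) (np.float64(0.065), 42.93) (np.float64(0.0429), 132.75) (np.float64(0.0436), 131.49) [0.51303136 0.18184086 0.082     ]
h (np.float64(0.1579), 33.01)
h (np.float64(0.0943), 33.38)
h (np.float64(0.0635), 32.47)
knuckle [0.54655018 0.21334466 0.082     ] dist 0.11578476356928662 handle 32.37450396755439 head 43.225 bend 0.18937688124075747
0.17164046820655215 0.16314112880562026
```

Run:
```python
from h import *
s=cam("side"); cv2.imwrite("pics/s18.png",cv2.resize(s["frame"][130:270,150:310],None,fx=4.5,fy=4.5,interpolation=2))
to([.6,.19,.18],124)
```

```text
t 24.25 pos [0.6022 0.1953 0.1794] psi 123.99 tilt 0.0 F [-0.79  0.26 -0.49] gap 0.002
 shift cm [-0.32 -0.48 -0.06] turn -0.01
```

View pics/s18.png

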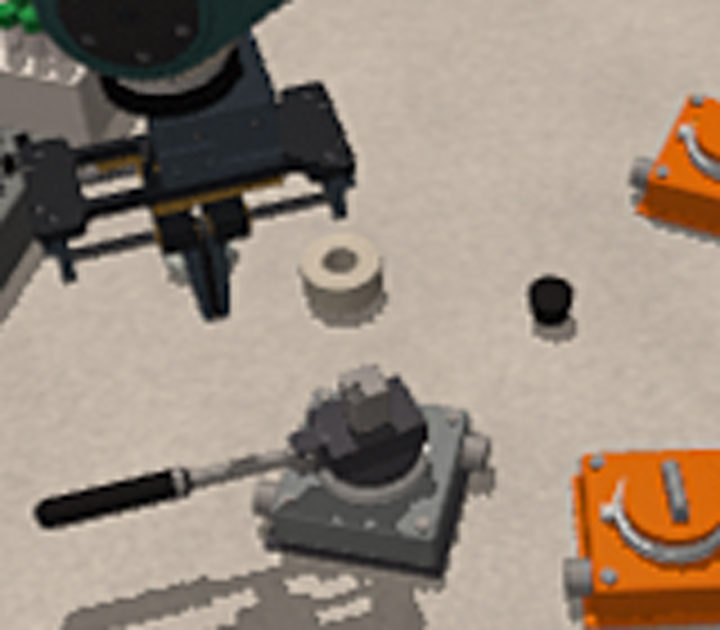

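The head sits flat on the cap at about (370,430), the handle is bent, the gripper is clear, and the bystanders are in place. Handing in.

```bash
python3 -c "
from rig import manip
print(manip.hand_in())"
```

```text
the job is handed in; nothing more can be done
None
```

I seated the wrench on the grey station's cap bar, turned the cap clockwise to its stop and pushed until the breakaway joint gave. Then I backed off and handed in at about t = 24 s; the hand-in reported no verdict.

My last checks, all from the cameras and the force readings:

- **Seating:** the head lies flat, with its centre about 1 mm from my estimate of the cap's axis.
- **Cap:** it turned about 0.47 rad (70° to 43°), which moves the bar end about 9 mm.
- **Joint:** it is bent about 0.16–0.19 rad, inside the 0.10–0.38 window. The distance I pushed after the force rose gives 0.14–0.22 rad, which agrees.
- **Port ring:** the lug was found within about 1 mm of its earlier place.
- **Robot and bench:** the gripper is clear of everything, and the bystanders visible in the last pictures look unmoved.

**Disagreement:** the yield force read 5.0–5.5 N instead of the expected 6–7 N. It stayed steady over about 16 mm of travel and the bend is plain in the pictures, so I took it as given.

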